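# Fetch the stretcher wedges from the key box to the painter's tray

## Task

Get the wedges out for stretching a canvas: first swing the painter's box's side tray all the way out until it clicks into its end detent. Then slide the key box's loose covers aside (slide them, don't lift them off) to see which pockets hold wedges, and lay every wedge in the side tray. Finish with both covers slid fully back home over their pockets and the tray still clicked out, leaving the paint jar, tape measure and wooden figure alone.

Things in the scene. Friction and masses are not known exactly. Their poses are not given: they have to be found in the camera images.
- keybox: Fixed brown wooden box, 216 (x) x 274 (y) x 42 mm high. Origin: centre of its underside; -x faces the robot, z up. The deck the covers slide on is 36 mm up; a border and a middle rail along x (y = 0), 6 mm wide, stand 6 mm above it. The -x half has four pockets (point pocket_row), the +x half is a solid level ledge for the covers. Covers' origins: x = -50 mm at home, +50 mm pushed fully aside.
- pocket_row (a point): Centre of the row of four pockets, on the level of the pocket floors (10 mm above the table, 26 mm below the deck), axes as the key box's; it lies at x = -50 mm, y = 0 of the key box. Each pocket is 90 mm (x) x 58 mm (y); their centres are at y = -99, -35, +35, +99 mm.
- cover0: Loose plywood cover, 102 (x) x 124 (y) x 6 mm, 90 g, over the two -y pockets; home at x = -50, y = -67, z = 36 mm in the key box frame. Origin: centre of its underside, axes as the box's. Slides along the box's x with 2 mm side play, 1 mm from the border at home; only friction holds it. In its middle a dark fin to hold, 14 mm thick (x), 50 long (y), top 33 mm above the origin.
- cover1: The same cover over the two pockets on the +y side (home at x = -50, y = +67 mm in the key box frame).
- wedge0: Loose hardwood wedge (stretcher key), 44 mm long (its x), 20 mm wide (its y, parallel upright sides), 10 mm high at the -x end rising to 18 mm at the +x end, 20 g. Origin: centre of its underside, z up. Starts flat in the key box pocket at y = -99 mm, about lengthwise along the box's y, under a cover; may be absent (two or three of the four are there).
- wedge1: Loose hardwood wedge (stretcher key), 44 mm long (its x), 20 mm wide (its y, parallel upright sides), 10 mm high at the -x end rising to 18 mm at the +x end, 20 g. Origin: centre of its underside, z up. Starts flat in the key box pocket at y = -35 mm, about lengthwise along the box's y, under a cover; may be absent (two or three of the four are there).
- wedge2: Loose hardwood wedge (stretcher key), 44 mm long (its x), 20 mm wide (its y, parallel upright sides), 10 mm high at the -x end rising to 18 mm at the +x end, 20 g. Origin: centre of its underside, z up. Starts flat in the key box pocket at y = 35 mm, about lengthwise along the box's y, under a cover; may be absent (two or three of the four are there).
- wedge3: Loose hardwood wedge (stretcher key), 44 mm long (its x), 20 mm wide (its y, parallel upright sides), 10 mm high at the -x end rising to 18 mm at the +x end, 20 g. Origin: centre of its underside, z up. Starts flat in the key box pocket at y = 99 mm, about lengthwise along the box's y, under a cover; may be absent (two or three of the four are there).
- tray (a joint): Swing angle (rad) of the painter's box's side tray about tray_hinge, growing anticlockwise seen from above: 0 = folded beside the box, 1.55 = fully out on its end stop. A sprung ball resists from about 1.25 (a few N at the knob), and past 1.45 snaps the tray to the stop and holds it; elsewhere light friction (under 1 N at the knob) holds it.
- tray_hinge (a point): Point on the tray's hinge axis, at the height of the tray floor (35 mm above the table). Its axes turn with the tray; the tray extends along its -x. The painter's box, 70 mm high at most, stands fixed beside the folded tray, from 57 mm beyond the hinge axis.
- tray_floor (a point): Centre of the side tray's inner floor, 35 mm above the table and 135 mm from the hinge axis. Its x points along the tray towards the hinge, y across it, z up. Inside 160 (x) x 80 (y) mm; rim 5 mm thick and 14 mm high above the floor.
- tray_knob (a point): Top centre of the upright steel peg, 16 mm in diameter, at the tray's free end by which to swing it, 234 mm from the hinge axis. The peg's top is 88 mm above the table and 44 mm of it stands free.
- jar: Bystander: glass paint jar, 58 mm in diameter, 85 mm high, loose; origin at the centre of its underside. Leave it alone.
- tape_measure: Bystander: black tape measure, 70 x 58 x 36 mm, loose; origin at the centre of its underside. Leave it alone.
- figure: Bystander: carved wooden animal, about 150 x 45 x 118 mm, loose; origin at the centre of its underside. Leave it alone.
Things that resemble listed ones, but are neither listed nor needed, are in the scene too. Leave any red or turquoise look-alike of the cover0 alone.

How it is judged (in metres and radians):
On the way, in this order (a step that is already met when the one before it is completed fails the run):
1. the side tray is swung out and seated in its end detent (value of joint tray above 1.5 rad), for 0.2 s.
2. every wedge lies in the side tray, with the tray still out (value of joint tray above 1.5 rad and x of wedge0 in the frame of tray_floor between -0.084 and 0.084 m and y of wedge0 in the frame of tray_floor between -0.044 and 0.044 m and z of wedge0 in the frame of tray_floor between -0.006 and 0.03 m and x of wedge1 in the frame of tray_floor between -0.084 and 0.084 m and y of wedge1 in the frame of tray_floor between -0.044 and 0.044 m and z of wedge1 in the frame of tray_floor between -0.006 and 0.03 m and x of wedge2 in the frame of tray_floor between -0.084 and 0.084 m and y of wedge2 in the frame of tray_floor between -0.044 and 0.044 m and z of wedge2 in the frame of tray_floor between -0.006 and 0.03 m and x of wedge3 in the frame of tray_floor between -0.084 and 0.084 m and y of wedge3 in the frame of tray_floor between -0.044 and 0.044 m and z of wedge3 in the frame of tray_floor between -0.006 and 0.03 m), for 0.2 s.
At the end, for the whole second after the job is handed in: The tray is in its end detent (joint above 1.50 rad); every wedge present rests inside the tray's rim on its floor; both covers lie flat on the key box within 6 mm of home over their pockets; wedges and covers are at rest (all of step 2 and x of cover0 in the frame of keybox between -0.056 and -0.044 m and y of cover0 in the frame of keybox between -0.073 and -0.061 m and z of cover0 in the frame of keybox between 0.032 and 0.04 m and angle between each of cover0, cover1's own z axis and vertical below 0.05 rad and x of cover1 in the frame of keybox between -0.056 and -0.044 m and y of cover1 in the frame of keybox between 0.061 and 0.073 m and z of cover1 in the frame of keybox between 0.032 and 0.04 m and linear speed of each of wedge0, wedge1, wedge2, wedge3, cover0, cover1 below 0.02 m/s); the robot touches nothing.
It fails at once if the paint jar is moved by more than 25 mm (distance of jar from where it was at the start of the episode above 0.025 m).
It fails at once if the tape measure is moved by more than 25 mm (distance of tape_measure from where it was at the start of the episode above 0.025 m).
It fails at once if the wooden figure is moved by more than 25 mm (distance of figure from where it was at the start of the episode above 0.025 m).
It fails at once if a cover is lifted more than 50 mm off the key box's deck (height (world z) of any of cover0, cover1 above 0.086 m).
Of wedge0, wedge1, wedge2, wedge3 only 2 to 3 are there at a start; the rules pass over those that are not, and their reading is None.
At some moment in a run one of cover0, cover1 may be knocked a few centimetres aside while the robot is not near it.
Once in a run the grip may slacken for a moment while it holds something.
It also fails if it takes over 208 s, if anything falls off the work surface, if the arm or the gripper's body presses on something with over 40 N, if the wrist force passes 120 N, or if a joint passes its speed limit or range.

## Robot

A 7-joint arm with a two-finger parallel gripper is mounted at the origin on the work surface. World frame = base frame: x ahead of the robot, y to its left, z up, the work surface at z = 0. Lengths are in m, angles in degrees, forces in N, time in s.
With the tool pointing down it reaches from about 0.425 to 0.875 m from the base axis. Payload 4.7 kg.
Tool frame: the origin (TCP) lies midway between the tips of the shut fingers; the grasp point (between the pads) lies 19 mm behind it; z points along the fingers, y is the direction in which the jaws open and shut (so a half turn about z gives the same grasp; the last joint's range is limited). The gripper opens to 87 mm and grips with 3 to 60 N. Pads are 19 mm wide; open, the fingers measure 117 mm over their backs; the gripper's body (75 mm by 190 mm) begins 51 mm behind the grasp point.
Start: joints at [65.839, 18.392, -4.016, 83.108, 1.295, 78.541, -3.26], TCP at [0.274, -0.589, 0.223] pointing down, gripper open.
Joint ranges: [-163.93, 163.93], [-17.29, 119.83], [-79.2, 71.16], [3.27, 140.29], [-89.18, 269.18], [5.43, 117.66], [-154.24, 154.24]. Speed limits (degrees/s): [147.25, 147.25, 180, 180, 180, 180, 180].

## Interface

Orientations are given as [roll, pitch, yaw] about the fixed x, y, z axes, in that order (R = Rz(yaw) Ry(pitch) Rx(roll)).
In Python, from cell import env gives the robot as it stands. The module is installed in compiled form; this text tells all that it offers.
- The arm moves only by the tool servo_tool, never from a script. Its argument "plan" is a list of rows, each a list of 3 entries, a list of its own where there are three numbers: the opening, from 0 (shut) to 1 (fully open), then the shift along the tool's x, y, z in cm, then the turn, a rotation vector about the tool's x, y, z in degrees. A call has 1 to 20 rows; each row shifts and turns the pose as measured when the row begins, along the tool's axes as they then stand; what a row does not reach is not made up. A row lasts 1/12 s, in which the tool goes at most 41.7 mm and 7.16 degrees, less where a joint would pass 70% of its speed; a pose out of reach is approached as far as the arm can. A call is refused whole if a number of a shift passes 4.17 or a number of a turn 7.16, either way. A call with a gripper value outside its range is refused whole. The fingers move at their own pace and stop on an object; "force" is the grip in N (left out, the last holds). Time passes only in rows, so rows that do not move let the fingers close. It gives the time, the measured TCP pose, the force and the opening at its end, in the units of the state.
- env.get_obs(): the state, without advancing time (a new reading comes with each control period).
- env.read_camera(name): name is "scene" or "top" or "wrist"; returns a dict with "image" (384x512x3 uint8, blue, green, red), "fx", "fy", "cx", "cy" (pixels), "rvec" (rotation vector, rad) and "tvec" (3), from world to camera coordinates, as OpenCV has them; the wrist camera has in their place "T_tool_cam" (4x4, takes a point from camera to tool coordinates, whose origin is the TCP and whose axes are the flange's). Camera axes: x right, y down, z forward; pixel columns grow to the right and rows downward; lengths in m; the calibration is good to about 2 mm. The wrist camera is an equidistant fisheye: a pixel r from the principal point sees the ray r / f radians off the axis. A picture is of the moment at which its call begins: read the wrist's pose just before it. There is no depth.
- env.sign_off(): hands the job in, once; it reports no verdict.
The state is a dict: "time_s": time; "qpos": joint angles; "joint_velocities": joint speeds; "effort": joint torques, N m; "tool_pos": TCP position; "tool_rot": TCP orientation; "force": force on the tool from outside, world axes, zero at the start; "wrist_torque": the same for the moment, N m; "grip_width": finger opening in m.
Only numpy, scipy, OpenCV 4.12 (cv2) and the standard library are available. Lean on these libraries where they do the work, as an engineer would, in place of code of your own. Each camera call takes 0.05 s, during which the arm holds its last target. There are 200 camera calls.

## Working session

There is one attempt and no reset: what is moved stays moved. The work goes in short steps, Python scripts to look and compute and a tool call to move; the robot and the scene stay as the last step left them, time stands still between calls to the robot, and variables do not carry over. Pictures are saved under pics/ and viewed, about 12 in all and at most 16, crops included, and the job is handed in when it is done.

Besides the shell and the picture viewer there is one more tool, called after "Request:" by a JSON object that holds its "fn" and its "kwargs". servo_tool: Moves the arm, as the interface text tells. Its arguments: {"type":"object","properties":{"plan":{"type":"array"},"force":{"type":"number"}},"required":["plan"]}

```bash
mkdir -p pics; cat > h.py <<'E'
import numpy as np, cv2
from cell import env
from scipy.spatial.transform import Rotation as R
def cam(n,save=None):
    o=env.get_obs(); c=env.read_camera(n); c['obs']=o; c['name']=n
    if save: cv2.imwrite('pics/'+save,c['image'])
    return c
def ray(c,u,v):
    if c['name']=='wrist':
        a=np.array([(u-c['cx'])/c['fx'],(v-c['cy'])/c['fy']]); r=np.hypot(*a)+1e-9
        d=np.array([a[0]/r*np.sin(r),a[1]/r*np.sin(r),np.cos(r)])
        T=np.array(c['T_tool_cam']); W=np.eye(4)
        W[:3,:3]=R.from_euler('xyz',c['obs']['tool_rot'],degrees=True).as_matrix(); W[:3,3]=c['obs']['tool_pos']
        M=W@T; return M[:3,3],M[:3,:3]@d
    Rm=cv2.Rodrigues(np.array(c['rvec'],float))[0]; t=np.array(c['tvec'],float).ravel()
    return -Rm.T@t, Rm.T@np.array([(u-c['cx'])/c['fx'],(v-c['cy'])/c['fy'],1])
def onz(c,u,v,z):
    o,d=ray(c,u,v); return o+d*(z-o[2])/d[2]
def st():
    o=env.get_obs(); print({k:np.round(o[k],3).tolist() for k in ('time_s','tool_pos','tool_rot','force','grip_width','qpos')})
E
python3 - <<'E'
from h import *
st()
for n in('scene','top','wrist'):
    c=cam(n,n+'0.png'); print(n,{k:np.round(c[k],3).tolist() for k in c if k not in('image','obs','name')})
    if n!='wrist': print(ray(c,256,192))
a=[cv2.imread(f'pics/{n}0.png') for n in('scene','top')]
E
```

```text
{'time_s': 0.0, 'tool_pos': [0.274, -0.589, 0.221], 'tool_rot': [-179.889, 0.005, 24.972], 'force': [0.383, 1.713, -0.087], 'grip_width': 0.087, 'qpos': [65.839, 18.44, -4.017, 83.175, 1.295, 78.541, -3.26]}
scene {'fx': 472.329, 'fy': 472.329, 'cx': 254.443, 'cy': 194.038, 'rvec': [1.417, 1.944, -0.963], 'tvec': [0.281, -0.177, 2.036]}
(array([1.74932724, 0.23445551, 1.0672314 ]), array([-0.77241855, -0.22784621, -0.59286184]))
top {'fx': 445.886, 'fy': 445.886, 'cx': 258.824, 'cy': 181.663, 'rvec': [2.15, -2.156, 0.164], 'tvec': [-0.153, 0.498, 1.538]}
(array([ 0.27579135, -0.13668669,  1.59461013]), array([ 0.11805686, -0.00460934, -0.99328692]))
wrist {'fx': 297.319, 'fy': 297.319, 'cx': 252.942, 'cy': 192.718, 'T_tool_cam': [[0.001, -0.955, -0.296, 0.081], [1.0, 0.001, 0.001, -0.001], [-0.001, -0.296, 0.955, -0.162], [0.0, 0.0, 0.0, 1.0]]}
```

View pics/top0.png

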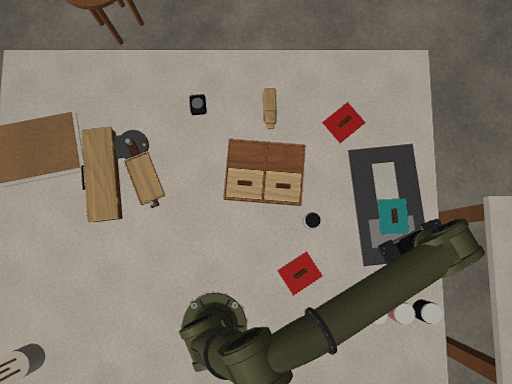

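View pics/scene0.png

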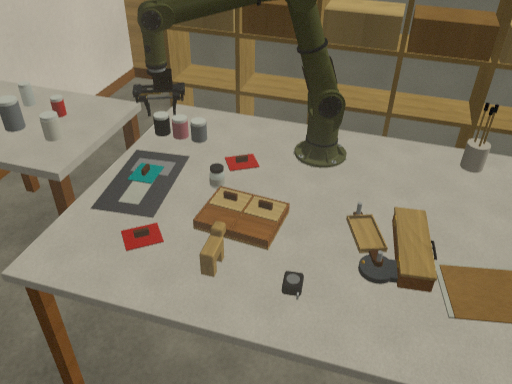

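Top view: tray with knob at about (154,203), hinge near (133,147); key box centred at (265,172), with both covers home at (245,184) and (283,187). The tape is at (198,104), the figure at (270,108) and the jar at (313,220).

```bash
python3 - <<'E'
from h import *
c=cam('top'); im=c['image']; s=cam('scene')
k=cv2.resize(im[110:230,70:330],None,fx=3.0,fy=3.0,interpolation=cv2.INTER_CUBIC)
cv2.imwrite('pics/topcrop.png',k)
k=cv2.resize(s['image'][175:300,180:440],None,fx=3.0,fy=3.0,interpolation=cv2.INTER_CUBIC)
cv2.imwrite('pics/scenecrop.png',k)
# keybox outline: brown mask
hsv=cv2.cvtColor(im,cv2.COLOR_BGR2HSV)
m=((hsv[...,1]>70)&(hsv[...,0]<25)).astype(np.uint8)
m[:, :215]=0; m[:,315:]=0; m[:133]=0; m[210:]=0
cs,_=cv2.findContours(m,0,1); cc=max(cs,key=cv2.contourArea)
b=cv2.boxPoints(cv2.minAreaRect(cc)); P=np.array([onz(c,*p,.042)[:2] for p in b])
print('kb',P.round(4).tolist(),np.linalg.norm(np.diff(P,axis=0),axis=1), P.mean(0))
for n,p in dict(knob=(154,203),hinge=(133,147)).items(): print(n,onz(c,*p,.088 if n=='knob' else .035))
for n,p in dict(tape=(198,104),fig=(270,108),jar=(313,220)).items(): print(n,onz(c,*p,.04))
E
```

```text
kb [[0.4349, -0.0281], [0.6539, -0.0441], [0.6306, -0.3211], [0.4122, -0.2997]] [0.21952477 0.27795142 0.21949959] [ 0.53290325 -0.17324329]
knob [0.41818503 0.20134361 0.088     ]
hinge [0.62351671 0.29376994 0.035     ]
tape [0.78052388 0.06441809 0.04      ]
fig [ 0.76555857 -0.19520789  0.04      ]
jar [ 0.36191058 -0.34221914  0.04      ]
```

View pics/topcrop.png

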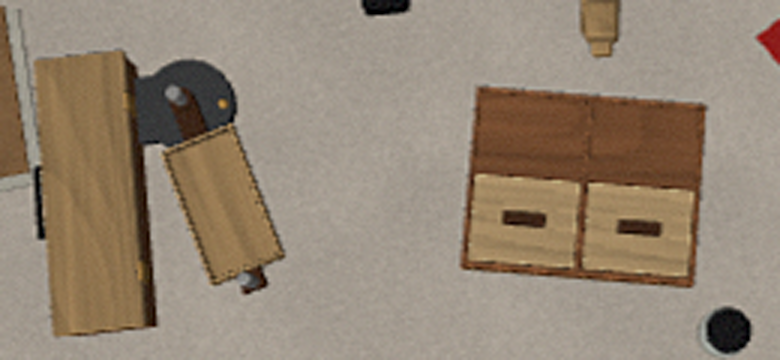

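View pics/scenecrop.png

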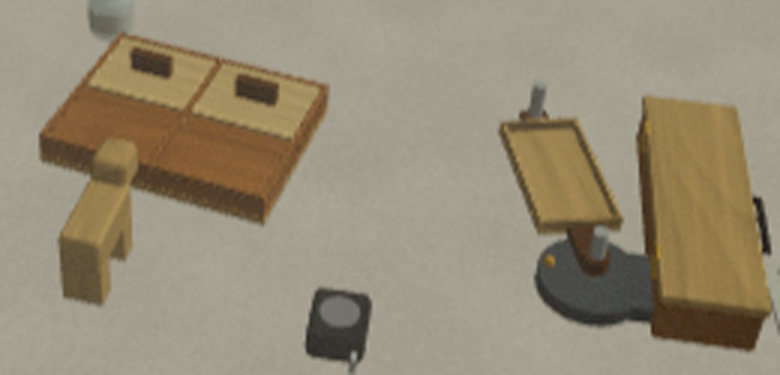

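Top crop: knob top at about (242,282), hinge pin at about (172,92), tray roughly 15° off folded. Scene crop: knob top at (540,85), pin top at (600,231).

```bash
cat >> h.py <<'E'
def tri(c1,p1,c2,p2):
    o1,d1=ray(c1,*p1);o2,d2=ray(c2,*p2); d1=d1/np.linalg.norm(d1);d2=d2/np.linalg.norm(d2)
    s=np.linalg.lstsq(np.c_[d1,-d2],o2-o1,rcond=None)[0]; a=o1+s[0]*d1;b=o2+s[1]*d2
    return (a+b)/2,np.linalg.norm(a-b)
def to(p,yaw=None,fr=None):
    o=env.get_obs(); q=np.array(o['tool_pos']) if fr is None else np.array(fr[0])
    r=R.from_euler('xyz',o['tool_rot'] if fr is None else [180,0,fr[1]],degrees=True)
    s='shift cm %s'%(r.inv().apply(np.array(p)-q)*100).round(2)
    if yaw is not None: s+=' turn %s'%((r.inv()*R.from_euler('xyz',[180,0,yaw],degrees=True)).as_rotvec(degrees=True)).round(2)
    print(s)
E
python3 - <<'E'
from h import *
c=cam('top'); s=cam('scene')
T=lambda x,y:(70+x/3-.33,110+y/3-.33); S=lambda x,y:(180+x/3-.33,175+y/3-.33)
k=tri(c,T(242,282),s,S(540,85)); h=tri(c,T(173,93),s,S(600,231)); print('knob',k,'hinge',h)
d=(k[0]-h[0])[:2]; print('dist',np.linalg.norm(d),np.degrees(np.arctan2(d[1],d[0])))
print('knob@88',onz(c,*T(242,282),.088))
# tray floor corners (rim top .049)
q=[onz(c,*T(*p),.049)[:2] for p in[(163,152),(233,124),(284,256),(213,284)]]; print(np.round(q,4),np.mean(q,0))
print('boxedge',[onz(c,*T(*p),.07)[:2].round(3) for p in[(124,50),(156,325)]])
to([.53,-.3,.2])
to([.55,.0,.2],fr=([.53,-.3,.2],25))
to([.43,.2,.15],fr=([.55,.0,.2],25))
E
```

```text
knob (array([0.41642771, 0.21312584, 0.08479334]), np.float64(0.002471959147828034)) hinge (array([0.63574672, 0.30084292, 0.08095517]), np.float64(0.0011873951850363705))
dist 0.2362098944076547 -158.20096191415303
knob@88 [0.4159435  0.21363061 0.088     ]
[[0.5726 0.3197]
 [0.6059 0.239 ]
 [0.4497 0.175 ]
 [0.4173 0.2561]] [0.51137657 0.24744275]
boxedge [array([0.69 , 0.364]), array([0.369, 0.314])]
shift cm [ 35.39 -15.42   2.24]
shift cm [ 14.49 -26.34  -0.  ]
shift cm [ -2.42 -23.2    5.  ]
```

Request:
{"fn": "servo_tool", "kwargs": {"plan": [[1,[2.5,-1.1,0.2],[0,0,0]],[1,[2.5,-1.1,0.2],[0,0,0]],[1,[2.5,-1.1,0.2],[0,0,0]],[1,[2.5,-1.1,0.2],[0,0,0]],[1,[2.5,-1.1,0.2],[0,0,0]],[1,[2.5,-1.1,0.2],[0,0,0]],[1,[2.5,-1.1,0.2],[0,0,0]],[1,[2.5,-1.1,0.2],[0,0,0]],[1,[2.5,-1.1,0.2],[0,0,0]],[1,[2.5,-1.1,0.2],[0,0,0]],[1,[2.5,-1.1,0],[0,0,0]],[1,[2.5,-1.1,0],[0,0,0]],[1,[2.5,-1.1,0],[0,0,0]],[1,[2.5,-1.1,0],[0,0,0]]]}}

```text
time_s: 1.52
tool_pos: [0.5308, -0.2993, 0.1995]
tool_rot: [179.8, 0.3, 23.9]
force: [0.9, -0.2, -0.4]
grip_width: 0.0868
```

Request:
{"fn": "servo_tool", "kwargs": {"plan": [[0.6,[1.4,-2.6,0],[0,0,0]],[0.6,[1.4,-2.6,0],[0,0,0]],[0.6,[1.4,-2.6,0],[0,0,0]],[0.6,[1.4,-2.6,0],[0,0,0]],[0.6,[1.4,-2.6,0],[0,0,0]],[0.6,[1.4,-2.6,0],[0,0,0]],[0.6,[1.4,-2.6,0],[0,0,0]],[0.6,[1.4,-2.6,0],[0,0,0]],[0.6,[1.4,-2.6,0],[0,0,0]],[0.6,[1.4,-2.6,0],[0,0,0]]]}}

```text
time_s: 2.35
tool_pos: [0.5566, 0.0081, 0.1981]
tool_rot: [179.6, 0.1, 23.8]
force: [-0.1, -0.1, -0.5]
grip_width: 0.0524
```

```bash
python3 - <<'E'
from h import *
st(); to([.418,.213,.15],22)
E
```

```text
{'time_s': 2.35, 'tool_pos': [0.557, 0.008, 0.198], 'tool_rot': [179.618, 0.137, 23.826], 'force': [-0.133, -0.093, -0.484], 'grip_width': 0.052, 'qpos': [21.98, 9.647, -28.606, 97.761, 5.214, 73.83, -73.915]}
shift cm [ -4.39 -24.37   4.65] turn [0.38 0.13 1.83]
```

Request:
{"fn": "servo_tool", "kwargs": {"plan": [[0.6,[-0.4,-2.4,0.4],[0,0,0]],[0.6,[-0.4,-2.4,0.4],[0,0,0]],[0.6,[-0.4,-2.4,0.4],[0,0,0]],[0.6,[-0.4,-2.4,0.4],[0,0,0]],[0.6,[-0.4,-2.4,0.4],[0,0,0]],[0.6,[-0.5,-2.4,0.5],[0,0,0]],[0.6,[-0.5,-2.5,0.5],[0,0,0]],[0.6,[-0.5,-2.5,0.5],[0,0,0]],[0.6,[-0.5,-2.5,0.5],[0.4,0,1]],[0.6,[-0.4,-2.4,0.6],[0,0,0.8]]]}}

```text
time_s: 3.18
tool_pos: [0.4143, 0.2263, 0.1515]
tool_rot: [180.0, -0.4, 22.3]
force: [0.5, -0.6, -0.1]
grip_width: 0.0524
```

```bash
python3 - <<'E'
from h import *
st(); to([.417,.213,.058],22); cam('wrist','w1.png')
E
```

```text
{'time_s': 3.183, 'tool_pos': [0.414, 0.226, 0.151], 'tool_rot': [179.95, -0.41, 22.255], 'force': [0.507, -0.648, -0.107], 'grip_width': 0.052, 'qpos': [9.019, 0.85, -40.843, 111.937, 0.731, 67.025, -99.847]}
shift cm [-0.32  1.33  9.35] turn [ 0.05 -0.41  0.25]
```

View pics/w1.png

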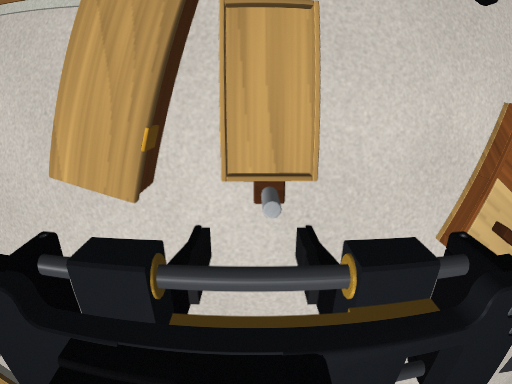

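Wrist view: knob top at about (271,211), just ahead of the fingers and a little right of their middle.

```bash
python3 - <<'E'
from h import *
c=cam('wrist'); p=onz(c,271,211,.088); print(p); to([p[0],p[1],.058],22)
E
```

```text
[0.41259922 0.21722474 0.088     ]
shift cm [-0.45  1.15  9.29] turn [-0.04 -0.31  0.71]
```

Request:
{"fn": "servo_tool", "kwargs": {"plan": [[0.6,[-0.4,1.2,0],[0,0,0]],[0.6,[0,0,2],[0,0,0]],[0.6,[0,0,2],[0,0,0]],[0.6,[0,0,2],[0,0,0]],[0.6,[0,0,1.8],[0,0,0]],[0.6,[0,0,1.5],[0,0,0]],[0,[0,0,0],[0,0,0]],[0,[0,0,0],[0,0,0]],[0,[0,0,0],[0,0,0]],[0,[0,0,0],[0,0,0]],[0,[0,0,0],[0,0,0]],[0,[0,0,0],[0,0,0]]], "force": 12}}

```text
time_s: 4.28
tool_pos: [0.4203, 0.215, 0.0607]
tool_rot: [179.7, -1.0, 22.7]
force: [0.4, -0.0, 0.0]
grip_width: 0.02
```

```bash
python3 - <<'E'
from h import *
st(); p=np.array(env.get_obs()['tool_pos'][:2]); d=p-np.array([.6357,.3008]); print(np.linalg.norm(d),np.degrees(np.arctan2(*d[::-1])))
E
```

```text
{'time_s': 4.283, 'tool_pos': [0.42, 0.215, 0.061], 'tool_rot': [179.727, -1.01, 22.744], 'force': [0.38, -0.002, 0.01], 'grip_width': 0.02, 'qpos': [8.13, 7.549, -40.456, 117.856, 6.454, 55.6, -102.91]}
0.2318592072064325 -158.27676513037923
```

Request:
{"fn": "servo_tool", "kwargs": {"plan": [[0,[0,0,0],[0,0,0]],[0,[0,0,0],[0,0,0]],[0,[0.02,1,0],[0,0,-2.5]],[0,[0.05,1.54,0],[0,0,-3.8]],[0,[0.05,1.54,0],[0,0,-3.8]],[0,[0.05,1.54,0],[0,0,-3.8]],[0,[0.05,1.54,0],[0,0,-3.8]],[0,[0.05,1.54,0],[0,0,-3.8]],[0,[0.05,1.54,0],[0,0,-3.8]],[0,[0.05,1.54,0],[0,0,-3.8]]], "force": 15}}

```text
time_s: 5.12
tool_pos: [0.4902, 0.1213, 0.0612]
tool_rot: [179.4, -0.6, 53.4]
force: [0.9, 0.5, -3.9]
grip_width: 0.0153
```

```bash
cat >> h.py <<'E'
def arc():
    st(); p=np.array(env.get_obs()['tool_pos'][:2]); d=p-np.array([.6357,.3008]); print(np.linalg.norm(d),np.degrees(np.arctan2(*d[::-1])))
E
python3 -c "
from h import *
arc()"
```

```text
{'time_s': 5.117, 'tool_pos': [0.49, 0.121, 0.061], 'tool_rot': [179.372, -0.637, 53.362], 'force': [0.872, 0.458, -3.941], 'grip_width': 0.015, 'qpos': [17.897, 11.701, -37.726, 113.58, 8.749, 56.54, -60.628]}
0.2310657603116409 -129.03263963689682
```

Request:
{"fn": "servo_tool", "kwargs": {"plan": [[0,[0,1.54,0],[0,0,-3.6]],[0,[0,1.54,0],[0,0,-3.6]],[0,[0,1.54,0],[0,0,-3.6]],[0,[0,1.54,0],[0,0,-3.6]],[0,[0,1.54,0],[0,0,-3.6]],[0,[0,1.54,0],[0,0,-3.6]],[0,[0,1.54,0],[0,0,-3.6]],[0,[0,1.54,0],[0,0,-3.6]],[0,[0,1.54,0],[0,0,-3.6]],[0,[0,1.3,0],[0,0,-3.6]],[0,[0,1.3,0],[0,0,-3.6]],[0,[0,1.3,0],[0,0,-3.6]]], "force": 25}}

```text
time_s: 6.12
tool_pos: [0.6572, 0.0721, 0.0609]
tool_rot: [179.9, -0.7, 98.4]
force: [-41.1, -2.3, 19.6]
grip_width: 0.0155
```

```bash
python3 -c "
from h import *
arc()"
```

```text
{'time_s': 6.117, 'tool_pos': [0.657, 0.072, 0.061], 'tool_rot': [179.942, -0.687, 98.4], 'force': [-41.066, -2.298, 19.61], 'grip_width': 0.015, 'qpos': [20.928, 31.832, -38.888, 90.426, 20.645, 65.14, -14.052]}
0.22974264016662135 -84.6416125332703
```

Request:
{"fn": "servo_tool", "kwargs": {"plan": [[0.6,[0,-0.3,0],[0,0,0]],[0.6,[0,0,0],[0,0,0]],[0.6,[0,0,0],[0,0,0]],[0.6,[0,0,0],[0,0,0]],[0.6,[0,0,-2],[0,0,0]],[0.6,[0,0,-2.5],[0,0,0]],[0.6,[0,0,-3],[0,0,0]],[0.6,[0,0,-3],[0,0,0]],[0.6,[0,0,-3],[0,0,0]]]}}

```text
time_s: 6.87
tool_pos: [0.6501, 0.068, 0.1918]
tool_rot: [-179.2, -0.7, 98.3]
force: [0.1, 0.0, 0.8]
grip_width: 0.0516
```

```bash
python3 - <<'E'
from h import *
arc(); c=cam('wrist','w2.png'); t=cam('top')
cv2.imwrite('pics/t2.png',np.hstack([cv2.resize(c['image'],(500,375)), cv2.resize(t['image'][100:225,80:180],(300,375))]))
E
```

```text
{'time_s': 6.867, 'tool_pos': [0.65, 0.068, 0.192], 'tool_rot': [-179.18, -0.737, 98.348], 'force': [0.098, 0.011, 0.843], 'grip_width': 0.052, 'qpos': [22.744, 25.544, -41.358, 82.969, 16.048, 78.497, -10.853]}
0.2332730585884468 -86.47027053549193
```

View pics/t2.png

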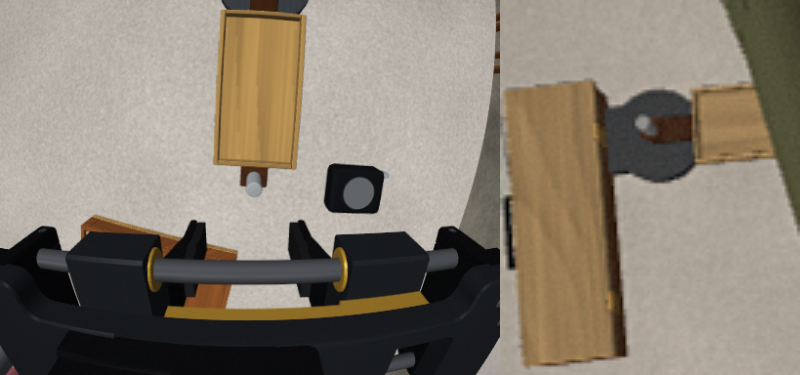

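Wrist view: tray swung out, rim corners at (223,10), (306,14), (295,168), (214,163), knob top at (254,190). The tape is undisturbed at right.

```bash
python3 - <<'E'
from h import *
c=cam('wrist'); k=1.024
kn=onz(c,254*k,188*k,.088); print('knob',kn)
q=np.array([onz(c,a*k,b*k,.049)[:2] for a,b in[(223,10),(306,14),(295,168),(214,163)]]); print(q.round(4),q.mean(0))
d=q[2]+q[3]-q[0]-q[1]; print('dir',np.degrees(np.arctan2(d[1],d[0])), np.linalg.norm(d)/2)
d=kn[:2]-[.6357,.3008]; print(np.degrees(np.arctan2(*d[::-1])),np.hypot(*d))
# top view box angle again
t=cam('top'); hsv=cv2.cvtColor(t['image'],cv2.COLOR_BGR2HSV)
m=((hsv[...,1]>80)&(hsv[...,0]<25)&(hsv[...,2]>120)).astype(np.uint8); m[:,:81]=0; m[:,122:]=0; m[:120]=0; m[230:]=0
cs,_=cv2.findContours(m,0,1); b=cv2.boxPoints(cv2.minAreaRect(max(cs,key=cv2.contourArea)))
B=np.array([onz(t,*p,.07)[:2] for p in b]); print(B.round(3)); e=np.diff(B,axis=0); print(np.degrees(np.arctan2(e[:,1],e[:,0])),np.linalg.norm(e,axis=1))
E
```

```text
knob [0.6599294  0.06973072 0.088     ]
[[0.6005 0.2491]
 [0.6888 0.2595]
 [0.7039 0.088 ]
 [0.6147 0.0803]] [0.65195929 0.16921933]
dir -85.09138030859796 0.17080480448996627
-84.01397001217289 0.23233613134614056
[[0.679 0.474]
 [0.689 0.366]
 [0.365 0.324]
 [0.356 0.428]]
[ -84.75171147 -172.60591472   94.96342901] [0.10843498 0.32607815 0.10532804]
```

```bash
cat >> h.py <<'E'
KB=np.array([.533,-.1732]); KY=-4.85
def kb(x,y):
    a=np.radians(KY); return KB+np.array([np.cos(a)*x-np.sin(a)*y,np.sin(a)*x+np.cos(a)*y])
def tokb(p):
    a=np.radians(KY); d=np.array(p[:2])-KB; return np.array([np.cos(a)*d[0]+np.sin(a)*d[1],-np.sin(a)*d[0]+np.cos(a)*d[1]])
def fins(c):
    g=cv2.cvtColor(c['image'],cv2.COLOR_BGR2GRAY); hsv=cv2.cvtColor(c['image'],cv2.COLOR_BGR2HSV)
    m=((g<62)).astype(np.uint8); m[:,:222]=0; m[:,310:]=0; m[:145]=0; m[205:]=0
    n,l,s,ce=cv2.connectedComponentsWithStats(m)
    return [(ce[i].round(1).tolist(),int(s[i,4]),onz(c,*ce[i],.066)[:2].round(4).tolist(),tokb(onz(c,*ce[i],.066)).round(4).tolist()) for i in range(1,n) if s[i,4]>12]
E
python3 - <<'E'
from h import *
c=cam('top')
for f in fins(c): print(f)
print('home',kb(-.05,-.067),kb(-.05,.067)); print('fig near',onz(c,270,128,.1),'jar top',onz(c,313,220,.085))
to([*kb(-.05,.067),.15],85.15)
E
```

```text
([244.5, 182.7], 57, [0.49, -0.1039], [-0.0487, 0.0654])
([282.7, 185.6], 56, [0.4794, -0.2362], [-0.0481, -0.0673])
([223.9, 197.6], 73, [0.4382, -0.0333], [-0.1063, 0.1314])
home [ 0.47751435 -0.23573273] [ 0.4888437  -0.10221253]
fig near [ 0.67536244 -0.19244701  0.1       ] jar top [ 0.35941776 -0.33626976  0.085     ]
shift cm [-14.55 -18.39   4.11] turn [-0.89 -0.63 13.21]
```

Request:
{"fn": "servo_tool", "kwargs": {"plan": [[0.8,[0,0,0],[-1,0,7]],[0.8,[0,0,0],[0,0,7]],[0.8,[0,0,0],[0,0,7]],[0.8,[0,0,0],[0,0,7]],[0.8,[0,0,0],[0,0,7]],[0.8,[0,0,0],[0,0,7]],[0.8,[0,0,0],[0,0,7]],[0.8,[0,0,0],[0,0,7]],[0.8,[0,0,0],[0,0,7]],[0.8,[0,0,0],[0,0,7]],[0.8,[0,0,0],[0,0,7]],[0.8,[0,0,0],[0,0,7]],[0.8,[0,0,0],[0,0,7]],[0.8,[0,0,0],[0,0,7]],[0.8,[0,0,0],[0,0,5]]]}}

```text
time_s: 8.37
tool_pos: [0.6345, 0.0621, 0.1598]
tool_rot: [-179.9, 2.4, -7.4]
force: [0.5, 0.2, -0.1]
grip_width: 0.0696
```

```bash
python3 - <<'E'
from h import *
st(); to([*kb(-.05,.067),.12],-4.85)
E
```

```text
{'time_s': 8.367, 'tool_pos': [0.635, 0.062, 0.16], 'tool_rot': [-179.938, 2.363, -7.354], 'force': [0.462, 0.183, -0.089], 'grip_width': 0.07, 'qpos': [10.855, 22.401, -23.79, 86.804, 8.309, 74.925, -111.179]}
shift cm [-12.17  18.17   4.47] turn [-0.11  2.36 -2.5 ]
```

Request:
{"fn": "servo_tool", "kwargs": {"plan": [[0.8,[0,0,0],[0,2.4,-2.5]],[0.8,[-1.3,2,0.1],[0,0,0]],[0.8,[-1.3,2,0.1],[0,0,0]],[0.8,[-1.3,2,0.1],[0,0,0]],[0.8,[-1.3,2,0.1],[0,0,0]],[0.8,[-1.3,2,0.1],[0,0,0]],[0.8,[-1.3,2,0.1],[0,0,0]],[0.8,[-1.3,2,0.1],[0,0,0]],[0.8,[-1.3,2,0.1],[0,0,0]],[0.8,[-1.3,2,0.1],[0,0,0]]]}}

```text
time_s: 9.2
tool_pos: [0.4864, -0.1083, 0.1311]
tool_rot: [-179.7, 1.5, -4.6]
force: [0.2, 0.4, -0.2]
grip_width: 0.0696
```

```bash
python3 - <<'E'
from h import *
st(); to([*kb(-.05,.067),.055],-4.85)
E
```

```text
{'time_s': 9.2, 'tool_pos': [0.486, -0.108, 0.131], 'tool_rot': [-179.682, 1.471, -4.564], 'force': [0.191, 0.388, -0.181], 'grip_width': 0.07, 'qpos': [27.795, 5.964, -19.12, 109.113, 1.895, 66.752, -86.593]}
shift cm [ 0.39 -0.59  7.61] turn [-0.31  1.47  0.28]
```

Request:
{"fn": "servo_tool", "kwargs": {"plan": [[0.8,[0.3,-0.6,0],[-0.3,1.5,0.3]],[0.8,[0.1,0,2],[0,0,0]],[0.8,[0,0,2],[0,0.2,0]],[0.8,[0,0,2],[0,0,0]],[0.8,[0,0,1.4],[0,0,0]],[0.45,[0,0,0],[0,0,0]],[0.45,[0,0,0],[0,0,0]],[0.45,[0,0,0],[0,0,0]],[0.45,[0,0,0],[0,0,0]],[0.45,[0,0,0],[0,0,0]],[0.45,[0,0,0],[0,0,0]]], "force": 10}}

```text
time_s: 10.12
tool_pos: [0.479, -0.104, 0.046]
tool_rot: [-179.7, 0.6, -5.6]
force: [-0.3, -0.3, -1.3]
grip_width: 0.0495
```

```bash
python3 - <<'E'
from h import *
st(); to([*kb(-.05,.067),.052],-4.85)
E
```

```text
{'time_s': 10.117, 'tool_pos': [0.479, -0.104, 0.046], 'tool_rot': [-179.669, 0.598, -5.607], 'force': [-0.332, -0.313, -1.338], 'grip_width': 0.049, 'qpos': [27.218, 10.188, -19.153, 115.475, 3.668, 55.559, -89.374]}
shift cm [ 0.95 -0.28 -0.61] turn [-0.34  0.6  -0.76]
```

Request:
{"fn": "servo_tool", "kwargs": {"plan": [[0.45,[1,0,0],[0,0,0]],[0.45,[1,0,0],[0,0,0]],[0.45,[1,0,0],[0,0,0]],[0.45,[1,0,0],[0,0,0]],[0.45,[1,0,0],[0,0,0]],[0.45,[1,0,0],[0,0,0]],[0.45,[1,0,0],[0,0,0]],[0.45,[1,0,0],[0,0,0]],[0.45,[0.8,0,0],[0,0,0]],[0.45,[0.6,0,0],[0,0,0]]]}}

```text
time_s: 10.95
tool_pos: [0.5794, -0.1132, 0.0446]
tool_rot: [-179.6, 1.1, -5.7]
force: [-10.9, 1.9, 6.2]
grip_width: 0.0499
```

```bash
python3 - <<'E'
from h import *
st(); print(tokb(env.get_obs()['tool_pos']))
E
```

```text
{'time_s': 10.95, 'tool_pos': [0.579, -0.113, 0.045], 'tool_rot': [-179.561, 1.144, -5.737], 'force': [-10.86, 1.852, 6.176], 'grip_width': 0.05, 'qpos': [24.001, 21.718, -18.284, 101.236, 7.266, 59.41, -92.647]}
[0.0411833  0.06371005]
```

Request:
{"fn": "servo_tool", "kwargs": {"plan": [[0.8,[-0.1,0,0],[0,0,0]],[0.8,[0,0,0],[0,0,0]],[0.8,[0,0,0],[0,0,0]],[0.8,[0,0,-2],[0,-1,0]],[0.8,[0,0,-3],[0,0,0]],[0.8,[0,0,-2],[0,0,0]],[0.8,[0,0,-2],[0,0,0]]]}}

```text
time_s: 11.53
tool_pos: [0.5814, -0.1174, 0.1319]
tool_rot: [-179.7, 2.4, -5.9]
force: [-0.6, -0.5, -0.4]
grip_width: 0.0691
```

```bash
python3 - <<'E'
from h import *
st(); to([*kb(-.05,-.067),.12],-4.85)
E
```

```text
{'time_s': 11.533, 'tool_pos': [0.581, -0.117, 0.132], 'tool_rot': [-179.657, 2.422, -5.864], 'force': [-0.563, -0.539, -0.359], 'grip_width': 0.069, 'qpos': [24.517, 17.864, -18.64, 95.284, 5.647, 70.259, -91.3]}
shift cm [-9.06 12.84  1.49] turn [-0.36  2.42 -1.02]
```

Request:
{"fn": "servo_tool", "kwargs": {"plan": [[0.8,[0,0,0],[0,2.4,-1]],[0.8,[-1.3,1.8,0],[0,0,0]],[0.8,[-1.3,1.8,0],[0,0,0]],[0.8,[-1.3,1.8,0],[0,0,0]],[0.8,[-1.3,1.8,0],[0,0,0]],[0.8,[-1.3,1.8,0],[0,0,0]],[0.8,[-1.3,1.8,0],[0,0,0]],[0.8,[-1.3,1.8,0],[0,0.5,0]]]}}

```text
time_s: 12.2
tool_pos: [0.4882, -0.2386, 0.1409]
tool_rot: [-180.0, -2.3, -4.3]
force: [0.3, -0.0, 0.3]
grip_width: 0.0696
```

```bash
python3 - <<'E'
from h import *
st(); to([*kb(-.05,-.067),.055],-4.85)
E
```

```text
{'time_s': 12.2, 'tool_pos': [0.488, -0.239, 0.141], 'tool_rot': [-179.991, -2.321, -4.321], 'force': [0.343, -0.035, 0.26], 'grip_width': 0.07, 'qpos': [36.871, 7.752, -14.091, 105.845, 1.255, 64.442, -71.901]}
shift cm [-1.44 -0.21  8.54] turn [-0.02 -2.32  0.53]
```

Request:
{"fn": "servo_tool", "kwargs": {"plan": [[0.8,[-0.8,-0.2,0],[0,-1.8,0.5]],[0.8,[0,0,2],[0,0,0]],[0.8,[0,0,2],[0,0,0]],[0.8,[0,0,2],[0,0,0]],[0.8,[0,0,1.8],[0,0,0]],[0.8,[0,0,0],[0,0,0]]]}}

```text
time_s: 12.7
tool_pos: [0.4807, -0.2502, 0.0695]
tool_rot: [179.3, -1.4, -5.8]
force: [-5.8, 4.3, 12.1]
grip_width: 0.0698
```

```bash
python3 - <<'E'
from h import *
st(); to([*kb(-.05,-.067),.050],-4.85)
E
```

```text
{'time_s': 12.7, 'tool_pos': [0.481, -0.25, 0.069], 'tool_rot': [179.26, -1.419, -5.808], 'force': [-5.84, 4.267, 12.071], 'grip_width': 0.07, 'qpos': [36.681, 12.265, -13.417, 109.605, 3.696, 56.931, -74.195]}
shift cm [-0.51 -1.43  1.91] turn [ 0.75 -1.41 -0.97]
```

Request:
{"fn": "servo_tool", "kwargs": {"plan": [[0.9,[0,0,-1.5],[0,0,0]],[0.9,[-0.5,-1.5,0],[0.5,-1.2,-0.8]],[0.9,[0,0,0],[0,0,0]]]}}

```text
time_s: 12.95
tool_pos: [0.4771, -0.2353, 0.0857]
tool_rot: [179.7, -0.3, -5.1]
force: [0.4, 0.2, -0.8]
grip_width: 0.0766
```

```bash
python3 - <<'E'
from h import *
st(); to([*kb(-.05,-.067),.050],-4.85)
for f in fins(cam('top')): print(f)
E
```

```text
{'time_s': 12.95, 'tool_pos': [0.477, -0.235, 0.086], 'tool_rot': [179.67, -0.327, -5.095], 'force': [0.359, 0.173, -0.844], 'grip_width': 0.077, 'qpos': [36.1, 10.933, -14.079, 109.092, 3.309, 59.927, -74.47]}
shift cm [0.02 0.02 3.57] turn [ 0.33 -0.33 -0.25]
([283.2, 178.8], 2159, [0.5033, -0.2384], [-0.024, -0.0674])
([247.5, 154.8], 60, [0.5884, -0.1143], [0.0502, 0.0633])
```

Request:
{"fn": "servo_tool", "kwargs": {"plan": [[0.9,[0,0,1.2],[0,0,0]],[0.9,[0,0,1.2],[0,0,0]],[0.9,[0,0,1],[0,0,0]],[0.45,[0,0,0],[0,0,0]],[0.45,[0,0,0],[0,0,0]],[0.45,[0,0,0],[0,0,0]],[0.45,[0,0,0],[0,0,0]],[0.45,[0,0,0],[0,0,0]],[0.45,[0,0,0],[0,0,0]],[0.45,[0,0,0],[0,0,0]]]}}

```text
time_s: 13.83
tool_pos: [0.4768, -0.2395, 0.047]
tool_rot: [179.4, -0.4, -5.2]
force: [1.9, -0.6, -1.3]
grip_width: 0.0501
```

```bash
python3 - <<'E'
from h import *
st(); print(tokb(env.get_obs()['tool_pos']))
E
```

```text
{'time_s': 13.833, 'tool_pos': [0.477, -0.239, 0.047], 'tool_rot': [179.445, -0.446, -5.249], 'force': [1.879, -0.582, -1.296], 'grip_width': 0.05, 'qpos': [35.93, 13.668, -13.723, 110.892, 4.392, 55.303, -75.138]}
[-0.05038394 -0.07079171]
```

Gripped (50 mm wide). Push aside 100 mm.

Request:
{"fn": "servo_tool", "kwargs": {"plan": [[0.45,[1,0,0],[0,0,0]],[0.45,[1,0,0],[0,0,0]],[0.45,[1,0,0],[0,0,0]],[0.45,[1,0,0],[0,0,0]],[0.45,[1,0,0],[0,0,0]],[0.45,[1,0,0],[0,0,0]],[0.45,[1,0,0],[0,0,0]],[0.45,[1,0,0],[0,0,0]],[0.45,[1,0,0],[0,0,0]],[0.45,[0.6,0,0],[0,0,0]]]}}

```text
time_s: 14.67
tool_pos: [0.5805, -0.2483, 0.0465]
tool_rot: [179.5, -0.0, -5.2]
force: [-13.1, 2.2, 4.5]
grip_width: 0.0502
```

Request:
{"fn": "servo_tool", "kwargs": {"plan": [[0.8,[-0.1,0,0],[0,0,0]],[0.8,[0,0,0],[0,0,0]],[0.8,[0,0,0],[0,0,0]],[0.8,[0,0,-2],[0,0,0]],[0.8,[0,0,-3],[0,0,0]],[0.8,[0,0,-3],[0,0,0]],[0.8,[0,0,-3],[0,0,0]],[0.8,[0,0,-3],[0,0,0]]]}}

```text
time_s: 15.33
tool_pos: [0.5811, -0.2455, 0.1827]
tool_rot: [179.7, 0.5, -5.1]
force: [0.8, 0.2, -0.7]
grip_width: 0.0696
```

```bash
python3 - <<'E'
from h import *
st(); to([.43,-.19,.2],-4.85)
E
```

```text
{'time_s': 15.333, 'tool_pos': [0.581, -0.246, 0.183], 'tool_rot': [179.733, 0.469, -5.121], 'force': [0.813, 0.18, -0.707], 'grip_width': 0.07, 'qpos': [31.824, 18.186, -14.323, 88.428, 4.979, 74.37, -78.308]}
shift cm [-15.55  -4.17  -1.62] turn [ 0.27  0.47 -0.27]
```

Request:
{"fn": "servo_tool", "kwargs": {"plan": [[0.8,[-2,-0.5,-0.3],[0,0,0]],[0.8,[-2,-0.5,-0.3],[0,0,0]],[0.8,[-2,-0.5,-0.3],[0,0,0]],[0.8,[-2,-0.5,-0.2],[0,0,0]],[0.8,[-2,-0.5,-0.2],[0,0,0]],[0.8,[-2,-0.5,-0.2],[0,0,0]],[0.8,[-2,-0.5,0],[0,0,0]],[0.8,[-0.8,-0.5,0],[0,0,0]],[0.8,[0,0,0],[0,0,0]]]}}

```text
time_s: 16.08
tool_pos: [0.4438, -0.1931, 0.2122]
tool_rot: [179.1, -1.6, -5.1]
force: [0.5, 0.3, 0.5]
grip_width: 0.0696
```

```bash
python3 - <<'E'
from h import *
st(); c=cam('wrist','w3.png')
E
```

```text
{'time_s': 16.083, 'tool_pos': [0.444, -0.193, 0.212], 'tool_rot': [179.057, -1.641, -5.052], 'force': [0.493, 0.28, 0.469], 'grip_width': 0.07, 'qpos': [35.179, -2.435, -14.703, 107.766, -0.151, 72.757, -74.544]}
```

View pics/w3.png

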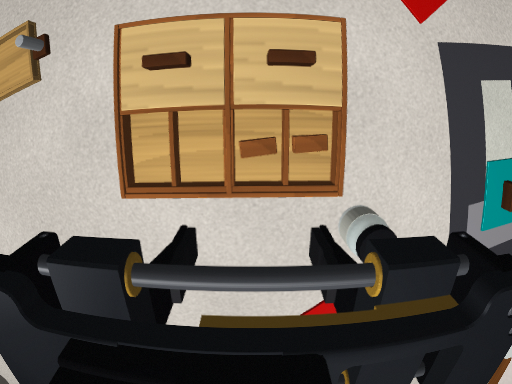

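Wrist view: the left (+y) pockets are empty; wedges lie at about (258,147) in the y=-35 pocket and (310,143) in the y=-99 pocket. The jar is at (365,230).

```bash
python3 - <<'E'
from h import *
c=cam('wrist'); im=c['image']; hsv=cv2.cvtColor(im,cv2.COLOR_BGR2HSV)
print(hsv[147,258],hsv[143,310],hsv[170,258],hsv[170,310])
q=[onz(c,*p,.042)[:2] for p in[(115,26),(346,18),(342,195),(123,197)]]; print('kbc',np.mean(q,0),np.round(q,3).tolist())
m=((hsv[...,0]<=14)&(hsv[...,1]>90)).astype(np.uint8); k=np.zeros_like(m); k[118:172,236:281]=1;k[118:172,289:334]=1; m*=k
m=cv2.morphologyEx(m,cv2.MORPH_OPEN,np.ones((3,3)))
n,l,s,ce=cv2.connectedComponentsWithStats(m)
for i in range(1,n):
    if s[i,4]<150: continue
    cc=cv2.findContours((l==i).astype(np.uint8),0,1)[0][0]; b=cv2.boxPoints(cv2.minAreaRect(cc))
    P=np.array([onz(c,*p,.024)[:2] for p in b]); e=np.diff(P,axis=0); L=np.linalg.norm(e,axis=1); j=L.argmax()
    print(s[i].tolist(),P.mean(0).round(4),tokb(P.mean(0)).round(4),L.round(4),'long dir',np.degrees(np.arctan2(e[j,1],e[j,0])).round(1))
E
```

```text
[ 13 180 132] [ 12 180 132] [ 18 136 200] [ 19 137 196]
kbc [ 0.53193511 -0.17631705] [[0.648, -0.049], [0.628, -0.321], [0.415, -0.302], [0.437, -0.033]]
[291, 135, 36, 19, 576] [ 0.4775 -0.2675] [-0.0473 -0.0986] [0.0433 0.0205 0.0437] long dir 90.2
[239, 138, 37, 20, 597] [ 0.4779 -0.2044] [-0.0522 -0.0358] [0.0429 0.0201 0.0433] long dir 91.7
```

Request:
{"fn": "servo_tool", "kwargs": {"plan": [[0.5,[0.2,0,-0.2],[0,0,-7]],[0.5,[0.2,0,-0.2],[0,0,-7]],[0.5,[0,0,-0.2],[0,0,-7]],[0.5,[0,0,-0.2],[0,0,-7]],[0.5,[0,0,-0.2],[0,0,-7]],[0.5,[0,0,-0.2],[0,0,-7]],[0.5,[0,0,-0.2],[0,0,-7]],[0.5,[0,0,-0.2],[0,0,-7]],[0.5,[0,0,-0.2],[0,0,-7]],[0.5,[0,0,-0.2],[0,0,-7]],[0.5,[0,0,0],[0,0,-7]],[0.5,[0,0,0],[0,0,-7]],[0.5,[0,0,0],[0,0,-7]],[0.5,[0,0,0],[0,0,-5]],[0.5,[0,0,0],[0,0,0]]]}}

```text
time_s: 17.43
tool_pos: [0.4695, -0.1994, 0.2314]
tool_rot: [177.9, 1.1, 93.6]
force: [0.1, -0.3, 0.6]
grip_width: 0.0438
```

```bash
python3 - <<'E'
from h import *
st(); to([.4779,-.2044,.08],91.7)
E
```

```text
{'time_s': 17.433, 'tool_pos': [0.469, -0.199, 0.231], 'tool_rot': [177.889, 1.124, 93.616], 'force': [0.118, -0.294, 0.62], 'grip_width': 0.044, 'qpos': [33.538, -0.226, -13.56, 103.466, 0.136, 74.37, 23.579]}
shift cm [-0.26  0.25 15.16] turn [2.13 1.09 1.94]
```

Request:
{"fn": "servo_tool", "kwargs": {"plan": [[0.5,[-0.2,0.3,0],[2,1,1.8]],[0.5,[0,0,0],[0,0,0]],[0.5,[0,0,2.5],[0,0,0]],[0.5,[0,0,2.5],[0,0,0]],[0.5,[0,0,2.5],[0,0,0]],[0.5,[0,0,2.5],[0,0,0]],[0.5,[0,0,2.5],[0,0,0]],[0.5,[0,0,2],[0,0,0]],[0.5,[0,0,0],[0,0,0]]]}}

```text
time_s: 18.18
tool_pos: [0.4823, -0.2036, 0.0819]
tool_rot: [179.2, 0.2, 90.9]
force: [-0.4, 0.8, -0.5]
grip_width: 0.0438
```

```bash
python3 - <<'E'
from h import *
st(); to([.4779,-.2044,.013],91.7)
E
```

```text
{'time_s': 18.183, 'tool_pos': [0.482, -0.204, 0.082], 'tool_rot': [179.22, 0.222, 90.916], 'force': [-0.443, 0.757, -0.532], 'grip_width': 0.044, 'qpos': [32.728, 9.915, -13.758, 110.757, 2.674, 58.826, 18.733]}
shift cm [-0.04 -0.54  6.88] turn [ 0.78  0.23 -0.78]
```

Request:
{"fn": "servo_tool", "kwargs": {"plan": [[0.5,[0,-0.5,0],[0.7,0,-0.7]],[0.5,[0,0,1.5],[0,0,0]],[0.5,[0,0,1.5],[0,0,0]],[0.5,[0,0,1.5],[0,0,0]],[0.5,[0,0,1.2],[0,0,0]],[0.5,[0,0,0.9],[0,0,0]],[0.5,[0,0,0],[0,0,0]]]}}

```text
time_s: 18.77
tool_pos: [0.4831, -0.2068, 0.0209]
tool_rot: [179.4, 0.5, 91.6]
force: [-0.5, -0.1, -0.7]
grip_width: 0.0434
```

```bash
python3 - <<'E'
from h import *
st(); to([.4779,-.2044,.013],91.7)
E
```

```text
{'time_s': 18.767, 'tool_pos': [0.483, -0.207, 0.021], 'tool_rot': [179.426, 0.536, 91.56], 'force': [-0.492, -0.081, -0.729], 'grip_width': 0.043, 'qpos': [32.198, 14.734, -13.423, 113.139, 4.683, 51.877, 17.913]}
shift cm [ 0.26 -0.52  0.78] turn [ 0.57  0.54 -0.14]
```

Request:
{"fn": "servo_tool", "kwargs": {"plan": [[0.5,[0.2,-0.5,0.7],[0.5,0.4,0]],[0.5,[0,0,0],[0,0,0]],[0,[0,0,0],[0,0,0]],[0,[0,0,0],[0,0,0]],[0,[0,0,0],[0,0,0]],[0,[0,0,0],[0,0,0]],[0,[0,0,0],[0,0,0]],[0,[0,0,0],[0,0,0]]], "force": 20}}

```text
time_s: 19.43
tool_pos: [0.4804, -0.2061, 0.0171]
tool_rot: [179.7, 0.3, 91.5]
force: [0.0, 0.1, 0.2]
grip_width: 0.0197
```

```bash
python3 - <<'E'
from h import *
st()
E
```

```text
{'time_s': 19.433, 'tool_pos': [0.48, -0.206, 0.017], 'tool_rot': [179.681, 0.254, 91.54], 'force': [0.033, 0.062, 0.162], 'grip_width': 0.02, 'qpos': [32.327, 14.992, -13.406, 113.352, 4.537, 51.745, 18.114]}
```

Request:
{"fn": "servo_tool", "kwargs": {"plan": [[0.35,[0,0,0],[0,0,0]],[0.35,[0,0,0],[0,0,0]],[0.35,[0,-0.1,0.4],[0.3,0.2,0]],[0.35,[0,0,0.2],[0,0,0]],[0,[0,0,0],[0,0,0]],[0,[0,0,0],[0,0,0]],[0,[0,0,0],[0,0,0]],[0,[0,0,0],[0,0,0]],[0,[0,0,0],[0,0,0]],[0,[0,0,0],[0,0,0]]], "force": 25}}

```text
time_s: 20.27
tool_pos: [0.4795, -0.2061, 0.0105]
tool_rot: [-180.0, 0.0, 91.5]
force: [0.1, 0.1, -0.7]
grip_width: 0.0196
```

Request:
{"fn": "servo_tool", "kwargs": {"plan": [[0,[0,0,-1.5],[0,0,0]],[0,[0,0,-2],[0,0,0]],[0,[0,0,-2],[0,0,0]],[0,[0,0,-2.5],[0,0,0]],[0,[0,0,-2.5],[0,0,0]],[0,[0,0,-2.5],[0,0,0]],[0,[0,0,-1],[0,0,0]],[0,[0,0,0],[0,0,0]]]}}

```text
time_s: 20.93
tool_pos: [0.4771, -0.2049, 0.154]
tool_rot: [-179.7, -0.1, 91.6]
force: [0.0, -0.0, -0.6]
grip_width: 0.0201
```

```bash
python3 - <<'E'
from h import *
st(); to([.650,.14,.13],95.3)
E
```

```text
{'time_s': 20.933, 'tool_pos': [0.477, -0.205, 0.154], 'tool_rot': [-179.667, -0.136, 91.572], 'force': [0.039, -0.019, -0.579], 'grip_width': 0.02, 'qpos': [33.335, 6.099, -13.811, 106.028, 1.556, 68.416, 20.59]}
shift cm [34.   18.25  2.37] turn [-0.33 -0.15 -3.73]
```

Request:
{"fn": "servo_tool", "kwargs": {"plan": [[0,[2.2,1,0],[0,0,0]],[0,[2.2,1,0],[0,0,0]],[0,[2.2,1,0],[0,0,0]],[0,[2.2,1,0],[0,0,0]],[0,[2.2,1,0],[0,0,0]],[0,[2.2,1,0],[0,0,0]],[0,[2.2,1,0],[0,0,0]],[0,[2.2,1,0],[0,0,0]],[0,[2.2,1,0],[0,0,0]],[0,[2.2,1,0],[0,0,0]],[0,[2.2,1,0],[0,0,0]],[0,[2.2,1,0],[0,0,0]],[0,[2.2,1,0],[0,0,0]],[0,[2.2,1,0],[0,0,0]],[0,[2.2,1,0],[0,0,0]],[0,[2.2,1,0],[0,0,-1]],[0,[2.2,1,0],[0,0,-1]],[0,[2.2,1,0],[0,0,-1]],[0,[0,0,0],[0,0,0]]]}}

```text
time_s: 22.52
tool_pos: [0.6382, 0.2104, 0.1146]
tool_rot: [-177.3, -0.4, 94.2]
force: [-1.9, 0.4, -0.0]
grip_width: 0.0195
```

```bash
python3 - <<'E'
from h import *
st(); to([.6466,.203,.08],95.3)
E
```

```text
{'time_s': 22.517, 'tool_pos': [0.638, 0.21, 0.115], 'tool_rot': [-177.321, -0.379, 94.211], 'force': [-1.885, 0.448, -0.033], 'grip_width': 0.02, 'qpos': [-0.182, 29.203, -27.123, 83.734, 12.128, 72.624, -24.24]}
shift cm [-0.83  0.95  3.41] turn [-2.68 -0.4  -1.08]
```

Request:
{"fn": "servo_tool", "kwargs": {"plan": [[0,[-0.7,0.9,0],[-2.4,-0.3,-1]],[0,[0,0,0],[0,0,0]],[0,[0,0,1.5],[0,0,0]],[0,[0,0,1.5],[0,0,0]],[0,[0,0,1.5],[0,0,0]],[0,[0,0,0],[0,0,0]]]}}

```text
time_s: 23.02
tool_pos: [0.6417, 0.204, 0.0578]
tool_rot: [-178.9, -0.1, 95.3]
force: [-0.6, -1.0, -1.2]
grip_width: 0.0198
```

```bash
python3 - <<'E'
from h import *
st(); to([.6466,.203,.037],95.3)
c=cam('wrist','w4.png')
E
```

```text
{'time_s': 23.017, 'tool_pos': [0.642, 0.204, 0.058], 'tool_rot': [-178.928, -0.051, 95.297], 'force': [-0.595, -1.011, -1.231], 'grip_width': 0.02, 'qpos': [-0.163, 31.134, -26.382, 87.849, 14.212, 65.442, -24.113]}
shift cm [-0.14  0.52  2.08] turn [-1.07 -0.05 -0.  ]
```

View pics/w4.png

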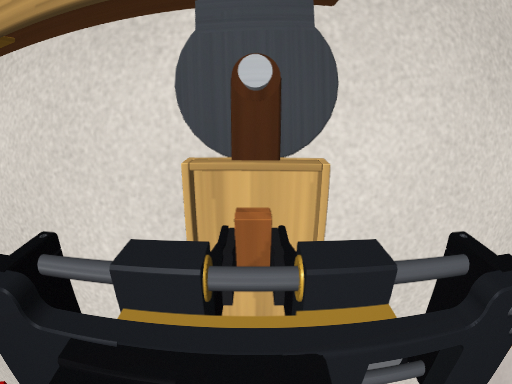

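Wrist view: wedge held at (254,225), centred between the tray sides (187 and 325) and well inside the hinge-end rim. Lower and release.

Request:
{"fn": "servo_tool", "kwargs": {"plan": [[0,[-0.2,0.3,0.8],[-0.8,0,0]],[0,[0,0.1,0.8],[0,0,0]],[0,[0,0,0.3],[0,0,0]],[0,[0,0,0],[0,0,0]]]}}

```text
time_s: 23.4
tool_pos: [0.647, 0.2015, 0.0408]
tool_rot: [-179.8, -0.1, 95.1]
force: [-0.2, 0.3, -1.2]
grip_width: 0.0199
```

```bash
python3 - <<'E'
from h import *
st(); to([.6466,.203,.037],95.3)
E
```

```text
{'time_s': 23.4, 'tool_pos': [0.647, 0.201, 0.041], 'tool_rot': [-179.806, -0.078, 95.121], 'force': [-0.232, 0.285, -1.151], 'grip_width': 0.02, 'qpos': [-0.157, 31.945, -25.981, 88.757, 14.936, 62.944, -24.459]}
shift cm [ 0.16 -0.02  0.38] turn [-0.19 -0.08 -0.18]
```

Request:
{"fn": "servo_tool", "kwargs": {"plan": [[0,[0,-0.1,0.3],[0,0,0]],[0,[0,0,0],[0,0,0]],[0.35,[0,0,0],[0,0,0]],[0.35,[0,0,0],[0,0,0]],[0.35,[0,0,0],[0,0,0]],[0.35,[0,0,-1],[0,0,0]],[0.35,[0,0,-2],[0,0,0]],[0.35,[0,0,-3],[0,0,0]],[0.35,[0,0,-3],[0,0,0]],[0.4,[0,0,-3],[0,0,0]],[0.4,[0,0,-3],[0,0,0]]]}}

```text
time_s: 24.32
tool_pos: [0.6426, 0.2004, 0.1908]
tool_rot: [-179.1, 0.0, 95.2]
force: [0.7, 0.4, 0.3]
grip_width: 0.0337
```

```bash
python3 - <<'E'
from h import *
st(); to([.4775,-.2675,.19],90.2)
E
```

```text
{'time_s': 24.317, 'tool_pos': [0.643, 0.2, 0.191], 'tool_rot': [-179.134, 0.004, 95.179], 'force': [0.673, 0.365, 0.259], 'grip_width': 0.034, 'qpos': [0.808, 25.114, -27.736, 80.274, 11.347, 78.254, -21.973]}
shift cm [-45.11 -20.66   0.4 ] turn [-0.87  0.04  4.98]
```

Request:
{"fn": "servo_tool", "kwargs": {"plan": [[0.5,[-2.2,-1,-0.2],[-0.4,0,0]],[0.5,[-2.2,-1,-0.2],[0,0,0]],[0.5,[-2.2,-1,-0.2],[0,0,0]],[0.5,[-2.2,-1,-0.2],[0,0,0]],[0.5,[-2.2,-1,-0.1],[0,0,0]],[0.5,[-2.2,-1,-0.1],[0,0,0]],[0.5,[-2.2,-1,-0.1],[0,0,0]],[0.5,[-2.2,-1,-0.1],[0,0,0]],[0.5,[-2.2,-1,0],[0,0,0]],[0.5,[-2.2,-1,0],[0,0,0]],[0.5,[-2.2,-1,0],[0,0,0]],[0.5,[-2.2,-1,0],[0,0,0]],[0.5,[-2.2,-1,0],[0,0,0]],[0.5,[-2.2,-1,0],[0,0,0]],[0.5,[-2.2,-1,0],[0,0,0]],[0.5,[-2.2,-1,0],[0,0,1]],[0.5,[-2.2,-1,0],[0,0,1]],[0.5,[-2.2,-1,0],[0,0,1]],[0.5,[-2.2,-1,0],[0,0,1]],[0.5,[0,0,0],[0,0,0]]]}}

```text
time_s: 25.98
tool_pos: [0.4915, -0.2429, 0.2344]
tool_rot: [177.8, -0.0, 91.8]
force: [-0.6, -0.6, 0.7]
grip_width: 0.0435
```

```bash
python3 - <<'E'
from h import *
st(); to([.4775,-.2675,.1],90.2)
t=cam('top'); cv2.imwrite('pics/t5.png',cv2.resize(t['image'][100:225,80:330],(800,400),interpolation=cv2.INTER_CUBIC))
E
```

```text
{'time_s': 25.983, 'tool_pos': [0.492, -0.243, 0.234], 'tool_rot': [177.782, -0.02, 91.83], 'force': [-0.633, -0.596, 0.734], 'grip_width': 0.044, 'qpos': [35.81, 4.712, -12.279, 98.082, 0.032, 75.318, 25.41]}
shift cm [-2.41 -2.   13.38] turn [ 2.22 -0.05  1.63]
```

View pics/t5.png

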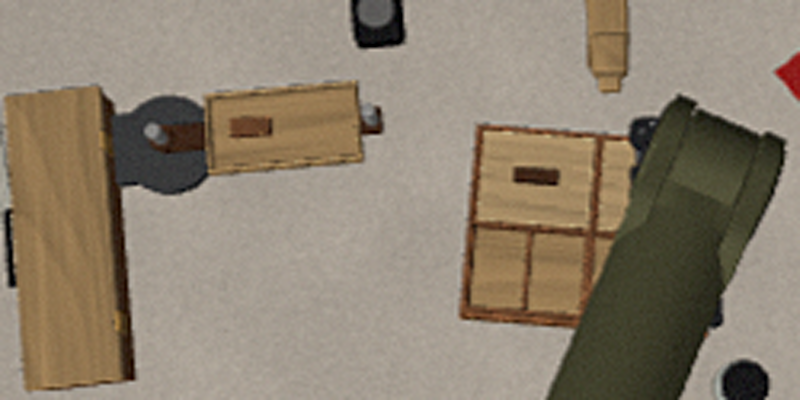

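Top view: wedge lies in the tray at (250,127), tray square out from the box, cover1 fin at (537,176). Now the second wedge.

Request:
{"fn": "servo_tool", "kwargs": {"plan": [[0.5,[-2.1,-1.8,0],[2,0,1.5]],[0.5,[0,-0.4,0],[0,0,0]],[0.5,[0,0,2.5],[0,0,0]],[0.5,[0,0,2.5],[0,0,0]],[0.5,[0,0,2.5],[0,0,0]],[0.5,[0,0,2.5],[0,0,0]],[0.5,[0,0,2.5],[0,0,0]],[0.5,[0,0,0],[0,0,0]]]}}

```text
time_s: 26.7
tool_pos: [0.4796, -0.2559, 0.1141]
tool_rot: [178.8, 0.1, 91.1]
force: [-0.7, 0.8, -1.1]
grip_width: 0.0433
```

```bash
python3 - <<'E'
from h import *
st(); to([.4775,-.2645,.012],90.2)
E
```

```text
{'time_s': 26.7, 'tool_pos': [0.48, -0.256, 0.114], 'tool_rot': [178.845, 0.089, 91.053], 'force': [-0.728, 0.777, -1.061], 'grip_width': 0.043, 'qpos': [36.324, 9.916, -11.754, 106.589, 1.787, 62.632, 25.007]}
shift cm [-0.84 -0.43 10.21] turn [1.16 0.08 0.85]
```

Request:
{"fn": "servo_tool", "kwargs": {"plan": [[0.5,[-0.8,-0.4,0],[1,0,0.8]],[0.5,[0,-0.1,2],[0,0,0]],[0.5,[0,-0.1,2],[0,0,0]],[0.5,[0,-0.1,2],[0,0,0]],[0.5,[0,-0.1,1.6],[0,0,0]],[0.5,[0,0,0],[0,0,0]]]}}

```text
time_s: 27.2
tool_pos: [0.4796, -0.2669, 0.0474]
tool_rot: [179.3, 0.5, 90.3]
force: [-0.5, 1.0, 1.0]
grip_width: 0.0434
```

```bash
python3 - <<'E'
from h import *
st(); to([.4775,-.2645,.012],90.2)
E
```

```text
{'time_s': 27.2, 'tool_pos': [0.48, -0.267, 0.047], 'tool_rot': [179.274, 0.51, 90.318], 'force': [-0.548, 1.025, 0.955], 'grip_width': 0.043, 'qpos': [36.134, 14.95, -11.114, 109.098, 3.639, 55.398, 23.685]}
shift cm [ 0.28 -0.26  3.53] turn [0.73 0.51 0.12]
```

Request:
{"fn": "servo_tool", "kwargs": {"plan": [[0.5,[0.3,-0.3,1],[0.7,0.4,0]],[0.5,[0,-0.2,1.2],[0,0,0]],[0.5,[0,-0.1,1],[0,0,0]],[0.5,[0,0,0.3],[0,0,0]],[0.5,[0,0,0],[0,0,0]],[0,[0,0,0],[0,0,0]],[0,[0,0,0],[0,0,0]],[0,[0,0,0],[0,0,0]],[0,[0,0,0],[0,0,0]],[0,[0,0,0],[0,0,0]],[0,[0,0,0],[0,0,0]]], "force": 25}}

```text
time_s: 28.12
tool_pos: [0.4792, -0.2672, 0.0176]
tool_rot: [179.5, 0.4, 90.3]
force: [-0.6, -0.3, -0.1]
grip_width: 0.0198
```

```bash
python3 - <<'E'
from h import *
st()
E
```

```text
{'time_s': 28.117, 'tool_pos': [0.479, -0.267, 0.018], 'tool_rot': [179.487, 0.429, 90.281], 'force': [-0.61, -0.345, -0.069], 'grip_width': 0.02, 'qpos': [35.903, 17.335, -10.913, 110.087, 4.294, 52.303, 23.167]}
```

Regrip about 6 mm lower, then lift.

Request:
{"fn": "servo_tool", "kwargs": {"plan": [[0.35,[0,0,0],[0,0,0]],[0.35,[0,0,0],[0,0,0]],[0.35,[0,-0.1,0.4],[0.4,0.3,0]],[0.35,[0,0,0.3],[0,0,0]],[0,[0,0,0],[0,0,0]],[0,[0,0,0],[0,0,0]],[0,[0,0,0],[0,0,0]],[0,[0,0,0],[0,0,0]],[0,[0,0,0],[0,0,0]],[0,[0,0,0],[0,0,0]]]}}

```text
time_s: 28.95
tool_pos: [0.4781, -0.2676, 0.0105]
tool_rot: [179.9, 0.1, 90.3]
force: [-0.0, 0.6, 1.5]
grip_width: 0.0197
```

Request:
{"fn": "servo_tool", "kwargs": {"plan": [[0,[0,0,-1.5],[0,0,0]],[0,[0,0,-2],[0,0,0]],[0,[0,0,-2.5],[0,0,0]],[0,[0,0,-2.5],[0,0,0]],[0,[0,0,-2.5],[0,0,0]],[0,[0,0,-2.5],[0,0,0]],[0,[0,0,-2.5],[0,0,0]],[0,[0,0,0],[0,0,0]]]}}

```text
time_s: 29.62
tool_pos: [0.4761, -0.2654, 0.174]
tool_rot: [-179.8, -0.1, 90.3]
force: [1.3, -0.3, 0.2]
grip_width: 0.0197
```

```bash
python3 - <<'E'
from h import *
st(); to([.6525,.138,.17],95.3)
E
```

```text
{'time_s': 29.617, 'tool_pos': [0.476, -0.265, 0.174], 'tool_rot': [-179.764, -0.117, 90.329], 'force': [1.343, -0.284, 0.196], 'grip_width': 0.02, 'qpos': [36.755, 8.088, -11.34, 101.389, 1.674, 70.949, 25.3]}
shift cm [40.24 17.87  0.41] turn [-0.23 -0.13 -4.97]
```

Request:
{"fn": "servo_tool", "kwargs": {"plan": [[0,[2.2,1,-0.2],[0,0,0]],[0,[2.2,1,-0.2],[0,0,0]],[0,[2.2,1,-0.2],[0,0,0]],[0,[2.2,1,-0.2],[0,0,0]],[0,[2.2,1,-0.2],[0,0,0]],[0,[2.2,1,-0.2],[0,0,0]],[0,[2.2,1,-0.2],[0,0,0]],[0,[2.2,1,-0.2],[0,0,0]],[0,[2.2,1,-0.2],[0,0,0]],[0,[2.2,1,-0.2],[0,0,0]],[0,[2.2,1,-0.2],[0,0,0]],[0,[2.2,1,-0.2],[0,0,0]],[0,[2.2,1,-0.2],[0,0,0]],[0,[2.2,1,-0.2],[0,0,-1]],[0,[2.2,1,-0.2],[0,0,-1]],[0,[2.2,1,0],[0,0,-1]],[0,[2.2,1,0],[0,0,-1]],[0,[2,1,0],[0,0,0]],[0,[0,0,0],[0,0,0]]]}}

```text
time_s: 31.2
tool_pos: [0.6564, 0.1469, 0.1934]
tool_rot: [-179.5, -0.2, 94.0]
force: [-0.6, 1.7, -0.3]
grip_width: 0.0196
```

```bash
python3 - <<'E'
from h import *
st(); to([.6525,.138,.08],95.3)
E
```

```text
{'time_s': 31.2, 'tool_pos': [0.656, 0.147, 0.193], 'tool_rot': [-179.479, -0.188, 94.047], 'force': [-0.591, 1.698, -0.25], 'grip_width': 0.02, 'qpos': [4.665, 24.452, -26.333, 80.579, 10.495, 77.907, -17.847]}
shift cm [-0.9  -0.35 11.34] turn [-0.52 -0.19 -1.25]
```

Request:
{"fn": "servo_tool", "kwargs": {"plan": [[0,[-0.8,-0.4,1],[-0.5,0,-1.2]],[0,[0,0,2],[0,0,0]],[0,[0,0,2],[0,0,0]],[0,[0,0,2],[0,0,0]],[0,[0,0,2],[0,0,0]],[0,[0,0,2],[0,0,0]],[0,[0,0,0],[0,0,0]]]}}

```text
time_s: 31.78
tool_pos: [0.6515, 0.139, 0.0754]
tool_rot: [-179.9, -0.2, 95.5]
force: [-1.5, -0.2, -1.0]
grip_width: 0.0195
```

```bash
python3 - <<'E'
from h import *
st(); to([.6525,.138,.038],95.3)
E
```

```text
{'time_s': 31.783, 'tool_pos': [0.651, 0.139, 0.075], 'tool_rot': [-179.908, -0.186, 95.508], 'force': [-1.494, -0.185, -0.968], 'grip_width': 0.02, 'qpos': [5.063, 28.42, -25.435, 89.255, 12.78, 65.302, -17.551]}
shift cm [-0.12  0.1   3.74] turn [-0.09 -0.19  0.21]
```

Request:
{"fn": "servo_tool", "kwargs": {"plan": [[0,[0,0,1.2],[0,0,0]],[0,[0,0,1.2],[0,0,0]],[0,[0,0,0.9],[0,0,0]],[0,[0,0,0.2],[0,0,0]],[0,[0,0,0],[0,0,0]]]}}

```text
time_s: 32.2
tool_pos: [0.6519, 0.1374, 0.0382]
tool_rot: [-180.0, -0.2, 95.4]
force: [0.0, 0.1, 0.2]
grip_width: 0.0194
```

```bash
python3 - <<'E'
from h import *
st(); to([.6525,.138,.038],95.3)
E
```

```text
{'time_s': 32.2, 'tool_pos': [0.652, 0.137, 0.038], 'tool_rot': [-179.955, -0.153, 95.407], 'force': [0.02, 0.129, 0.185], 'grip_width': 0.019, 'qpos': [4.753, 30.547, -24.848, 90.857, 13.857, 61.699, -18.256]}
shift cm [0.05 0.06 0.02] turn [-0.05 -0.15  0.11]
```

Request:
{"fn": "servo_tool", "kwargs": {"plan": [[0.35,[0,0,0.1],[0,0,0]],[0.35,[0,0,0],[0,0,0]],[0.35,[0,0,0],[0,0,0]],[0.35,[0,0,-1],[0,0,0]],[0.35,[0,0,-2],[0,0,0]],[0.35,[0,0,-3],[0,0,0]],[0.35,[0,0,-3],[0,0,0]],[0.4,[0,0,-3],[0,0,0]],[0.4,[0,0,-3],[0,0,0]],[0.4,[0,0,0],[0,0,0]]]}}

```text
time_s: 33.03
tool_pos: [0.6528, 0.1383, 0.2014]
tool_rot: [179.7, -0.2, 95.5]
force: [0.7, 0.4, 1.0]
grip_width: 0.0341
```

Request:
{"fn": "servo_tool", "kwargs": {"plan": [[0.9,[0,0,-0.2],[0,0,7]],[0.9,[0,0,-0.2],[0,0,7]],[0.9,[0,0,-0.2],[0,0,7]],[0.9,[0,0,-0.2],[0,0,7]],[0.9,[0,0,-0.2],[0,0,7]],[0.9,[0,0,-0.2],[0,0,7]],[0.9,[0,0,-0.2],[0,0,7]],[0.9,[0,0,-0.2],[0,0,7]],[0.9,[0,0,-0.2],[0,0,7]],[0.9,[0,0,-0.2],[0,0,7]],[0.9,[0,0,-0.2],[0,0,7]],[0.9,[0,0,-0.2],[0,0,7]],[0.9,[0,0,-0.2],[0,0,7]],[0.9,[0,0,0],[0,0,7]],[0.9,[0,0,0],[0,0,0]]]}}

```text
time_s: 34.28
tool_pos: [0.6566, 0.1437, 0.2558]
tool_rot: [-179.1, -2.1, -5.0]
force: [0.5, -0.4, 1.2]
grip_width: 0.0785
```

```bash
python3 - <<'E'
from h import *
st(); t=cam('top'); F=fins(t); print(F)
to([*kb(.05,.065),.14],-4.85)
cv2.imwrite('pics/t6.png',cv2.resize(t['image'][100:225,80:330],(800,400),interpolation=cv2.INTER_CUBIC))
E
```

```text
{'time_s': 34.283, 'tool_pos': [0.657, 0.144, 0.256], 'tool_rot': [-179.051, -2.079, -4.986], 'force': [0.538, -0.441, 1.223], 'grip_width': 0.078, 'qpos': [-5.066, 19.097, -12.361, 78.792, 3.959, 80.258, -112.247]}
[([247.3, 154.8], 58, [0.5882, -0.1137], [0.05, 0.0639]), ([285.5, 157.9], 60, [0.5772, -0.2472], [0.0503, -0.07])]
shift cm [-5.15 26.31 10.99] turn [-0.96 -2.11  0.18]
```

View pics/t6.png

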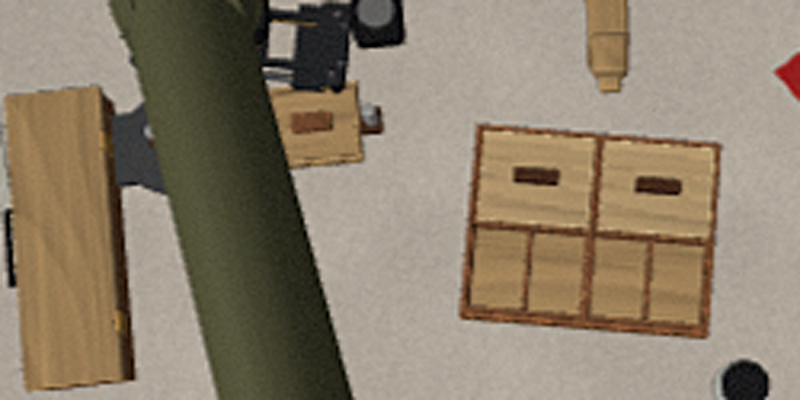

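Top view: second wedge visible in the tray at (312,121), all pockets empty, covers at +50 mm with fins at (537,176) and (658,185). Now slide them home.

Request:
{"fn": "servo_tool", "kwargs": {"plan": [[0.9,[-0.4,2.2,0.7],[-0.9,-2,0]],[0.9,[-0.4,2.2,0.7],[0,0,0]],[0.9,[-0.4,2.2,0.7],[0,0,0]],[0.9,[-0.4,2.2,0.7],[0,0,0]],[0.9,[-0.4,2.2,0.7],[0,0,0]],[0.9,[-0.4,2.2,0.7],[0,0,0]],[0.9,[-0.4,2.2,0.7],[0,0,0]],[0.9,[-0.4,2.2,0.7],[0,0,0]],[0.9,[-0.4,2.2,0.7],[0,0,0]],[0.9,[-0.4,2.2,0.7],[0,0,0]],[0.9,[-0.4,2.2,0.7],[0,0,0]],[0.9,[-0.4,2,0.7],[0,0,0]],[0.9,[0,0,0],[0,0,0]]]}}

```text
time_s: 35.42
tool_pos: [0.5935, -0.1197, 0.1741]
tool_rot: [-179.7, -0.7, -1.0]
force: [-0.3, -1.0, -0.7]
grip_width: 0.0782
```

```bash
python3 - <<'E'
from h import *
st(); to([.586,-.114,.09],-4.85)
E
```

```text
{'time_s': 35.417, 'tool_pos': [0.594, -0.12, 0.174], 'tool_rot': [-179.697, -0.684, -1.01], 'force': [-0.3, -1.026, -0.653], 'grip_width': 0.078, 'qpos': [13.648, 14.226, -5.313, 94.006, 0.965, 71.191, -82.811]}
shift cm [-0.86 -0.51  8.4 ] turn [-0.33 -0.67  3.84]
```

Request:
{"fn": "servo_tool", "kwargs": {"plan": [[0.9,[-0.8,-0.5,0],[-0.3,-0.6,3.8]],[0.9,[0,0,2],[0,0,0]],[0.9,[0,0,2],[0,0,0]],[0.9,[0,0,2],[0,0,0]],[0.9,[0,0,2],[0,0,0]],[0.9,[0,0,0],[0,0,0]]]}}

```text
time_s: 35.92
tool_pos: [0.5889, -0.1129, 0.0968]
tool_rot: [-179.9, -0.6, -4.0]
force: [-0.4, -0.3, -0.2]
grip_width: 0.0783
```

```bash
python3 - <<'E'
from h import *
st(); to([.586,-.114,.05],-4.85)
E
```

```text
{'time_s': 35.917, 'tool_pos': [0.589, -0.113, 0.097], 'tool_rot': [-179.901, -0.591, -3.97], 'force': [-0.361, -0.292, -0.193], 'grip_width': 0.078, 'qpos': [12.881, 17.229, -5.277, 99.546, 1.6, 62.72, -86.848]}
shift cm [-0.33  0.14  4.68] turn [-0.1  -0.59  0.88]
```

Request:
{"fn": "servo_tool", "kwargs": {"plan": [[0.9,[-0.2,0.1,1.2],[0,-0.5,0.8]],[0.9,[0,0,1.2],[0,0,0]],[0.9,[0,0,1.2],[0,0,0]],[0.9,[0,0,0.8],[0,0,0]],[0.45,[0,0,0],[0,0,0]],[0.45,[0,0,0],[0,0,0]],[0.45,[0,0,0],[0,0,0]],[0.45,[0,0,0],[0,0,0]],[0.45,[0,0,0],[0,0,0]],[0.45,[0,0,0],[0,0,0]],[0.45,[0,0,0],[0,0,0]]], "force": 12}}

```text
time_s: 36.83
tool_pos: [0.5906, -0.112, 0.0541]
tool_rot: [-179.9, -0.4, -4.4]
force: [-0.6, 0.4, -1.6]
grip_width: 0.05
```

Request:
{"fn": "servo_tool", "kwargs": {"plan": [[0.45,[-1,0,0],[0,0,0]],[0.45,[-1,0,0],[0,0,0]],[0.45,[-1,0,0],[0,0,0]],[0.45,[-1,0,0],[0,0,0]],[0.45,[-1,0,0],[0,0,0]],[0.45,[-1,0,0],[0,0,0]],[0.45,[-1,0,0],[0,0,0]],[0.45,[-1,0,0],[0,0,0]],[0.45,[-0.8,0,0],[0,0,0]],[0.45,[-0.5,0,0],[0,0,0]]]}}

```text
time_s: 37.67
tool_pos: [0.4921, -0.1042, 0.0538]
tool_rot: [-179.9, -0.6, -4.4]
force: [0.3, 0.8, -1.4]
grip_width: 0.0501
```

```bash
python3 - <<'E'
from h import *
st(); print(tokb(env.get_obs()['tool_pos']))
E
```

```text
{'time_s': 37.667, 'tool_pos': [0.492, -0.104, 0.054], 'tool_rot': [-179.864, -0.588, -4.396], 'force': [0.319, 0.756, -1.437], 'grip_width': 0.05, 'qpos': [14.172, 9.358, -5.481, 114.898, 0.863, 55.212, -86.116]}
[-0.04655414  0.06528876]
```

Request:
{"fn": "servo_tool", "kwargs": {"plan": [[0.45,[-0.3,0,0],[0,0,0]],[0.45,[-0.2,0,0],[0,0,0]],[0.45,[0,0,0],[0,0,0]]]}}

```text
time_s: 37.92
tool_pos: [0.4888, -0.104, 0.0553]
tool_rot: [-179.9, -1.0, -4.4]
force: [-0.7, -0.1, -1.6]
grip_width: 0.0497
```

```bash
python3 - <<'E'
from h import *
st(); print(tokb(env.get_obs()['tool_pos']))
E
```

```text
{'time_s': 37.917, 'tool_pos': [0.489, -0.104, 0.055], 'tool_rot': [-179.888, -0.99, -4.406], 'force': [-0.673, -0.124, -1.636], 'grip_width': 0.05, 'qpos': [14.259, 8.589, -5.492, 115.598, 0.771, 54.876, -86.008]}
[-0.04986707  0.06520411]
```

Request:
{"fn": "servo_tool", "kwargs": {"plan": [[0.45,[-0.3,0,0.1],[0,0,0]],[0.45,[-0.2,0,0.1],[0,0,0]]]}}

```text
time_s: 38.08
tool_pos: [0.4885, -0.104, 0.0553]
tool_rot: [-179.9, -1.5, -4.4]
force: [2.7, 0.8, 0.3]
grip_width: 0.0498
```

Request:
{"fn": "servo_tool", "kwargs": {"plan": [[0.9,[0,0,0],[0,0,0]],[0.9,[0,0,0],[0,0,0]],[0.9,[0,0,0],[0,0,0]],[0.9,[0,0,-2],[0,0,0]],[0.9,[0,0,-2],[0,0,0]],[0.9,[0,0,-2],[0,0,0]],[0.9,[0,0,0],[0,0,0]]]}}

```text
time_s: 38.67
tool_pos: [0.4805, -0.1032, 0.1131]
tool_rot: [-179.8, -0.5, -4.4]
force: [1.2, -0.6, 0.9]
grip_width: 0.0772
```

```bash
python3 - <<'E'
from h import *
st(); to([.5752,-.246,.115],-4.85)
E
```

```text
{'time_s': 38.667, 'tool_pos': [0.481, -0.103, 0.113], 'tool_rot': [-179.836, -0.507, -4.377], 'force': [1.173, -0.566, 0.902], 'grip_width': 0.077, 'qpos': [14.475, 4.015, -5.481, 113.18, 0.202, 62.331, -85.46]}
shift cm [10.53 13.51 -0.14] turn [-0.17 -0.51  0.47]
```

Request:
{"fn": "servo_tool", "kwargs": {"plan": [[0.9,[1.3,1.7,-0.1],[0,-0.5,0]],[0.9,[1.3,1.7,-0.1],[0,0,0]],[0.9,[1.3,1.7,-0.1],[0,0,0]],[0.9,[1.3,1.7,-0.1],[0,0,0]],[0.9,[1.3,1.7,-0.1],[0,0,0]],[0.9,[1.3,1.7,-0.1],[0,0,0]],[0.9,[1.3,1.7,0],[0,0,0]],[0.9,[1.3,1.6,0],[0,0,0]],[0.9,[0,0,0],[0,0,0]]]}}

```text
time_s: 39.42
tool_pos: [0.571, -0.2486, 0.1099]
tool_rot: [-179.7, 1.0, -4.1]
force: [0.8, -0.1, -0.1]
grip_width: 0.0786
```

```bash
python3 - <<'E'
from h import *
st(); to([.5752,-.246,.095],-4.85); print(fins(cam('top')))
E
```

```text
{'time_s': 39.417, 'tool_pos': [0.571, -0.249, 0.11], 'tool_rot': [-179.698, 1.026, -4.084], 'force': [0.777, -0.114, -0.104], 'grip_width': 0.079, 'qpos': [21.245, 20.138, -0.201, 94.044, 0.087, 66.888, -73.066]}
shift cm [ 0.43 -0.29  1.48] turn [-0.3   1.03  0.76]
[([279.3, 172.7], 2352, [0.5247, -0.2248], [-0.0039, -0.0521]), ([243.9, 183.3], 56, [0.4879, -0.102], [-0.0509, 0.0671])]
```

Cover1 reads −50.9 / 67.1 mm: home. Now cover0.

Request:
{"fn": "servo_tool", "kwargs": {"plan": [[0.9,[0.4,-0.3,0],[-0.3,1,0.7]],[0.9,[0,0,1.5],[0,0,0]],[0.9,[0,0,1.5],[0,0,0]],[0.9,[0,0,0],[0,0,0]]]}}

```text
time_s: 39.8
tool_pos: [0.5726, -0.2391, 0.0764]
tool_rot: [-179.8, 0.2, -4.7]
force: [-0.0, 1.4, -0.1]
grip_width: 0.0781
```

```bash
python3 - <<'E'
from h import *
st(); to([.5752,-.246,.05],-4.85)
E
```

```text
{'time_s': 39.8, 'tool_pos': [0.573, -0.239, 0.076], 'tool_rot': [-179.756, 0.225, -4.748], 'force': [-0.02, 1.404, -0.143], 'grip_width': 0.078, 'qpos': [20.707, 21.148, -0.482, 96.833, -0.002, 62.303, -74.49]}
shift cm [0.33 0.68 2.63] turn [-0.24  0.23  0.1 ]
```

Request:
{"fn": "servo_tool", "kwargs": {"plan": [[0.9,[0.3,0.6,0],[0,0,0]],[0.9,[0,0,1.2],[0,0,0]],[0.9,[0,0,1.2],[0,0,0]],[0.45,[0,0,0],[0,0,0]],[0.45,[0,0,0],[0,0,0]],[0.45,[0,0,0],[0,0,0]],[0.45,[0,0,0],[0,0,0]],[0.45,[0,0,0],[0,0,0]],[0.45,[0,0,0],[0,0,0]],[0.45,[0,0,0],[0,0,0]]]}}

```text
time_s: 40.63
tool_pos: [0.575, -0.2438, 0.0521]
tool_rot: [-179.8, 0.1, -4.7]
force: [-0.2, -0.5, -1.0]
grip_width: 0.0499
```

```bash
python3 - <<'E'
from h import *
st()
E
```

```text
{'time_s': 40.633, 'tool_pos': [0.575, -0.244, 0.052], 'tool_rot': [-179.798, 0.129, -4.67], 'force': [-0.171, -0.493, -1.034], 'grip_width': 0.05, 'qpos': [20.956, 22.978, -0.393, 97.387, -0.006, 59.814, -74.073]}
```

Request:
{"fn": "servo_tool", "kwargs": {"plan": [[0.45,[-1,0,0],[0,0,0]],[0.45,[-1,0,0],[0,0,0]],[0.45,[-1,0,0],[0,0,0]],[0.45,[-1,0,0],[0,0,0]],[0.45,[-1,0,0],[0,0,0]],[0.45,[-1,0,0],[0,0,0]],[0.45,[-1,0,0],[0,0,0]],[0.45,[-1,0,0],[0,0,0]],[0.45,[-0.8,0,0],[0,0,0]],[0.45,[-0.6,0,0],[0,0,0]],[0.45,[-0.4,0,0.1],[0,0,0]],[0.45,[-0.3,0,0.1],[0,0,0]]]}}

```text
time_s: 41.63
tool_pos: [0.472, -0.235, 0.0547]
tool_rot: [-180.0, -1.2, -4.7]
force: [4.4, 0.1, -1.1]
grip_width: 0.0498
```

```bash
python3 - <<'E'
from h import *
st(); print(tokb(env.get_obs()['tool_pos']))
E
```

```text
{'time_s': 41.633, 'tool_pos': [0.472, -0.235, 0.055], 'tool_rot': [-179.969, -1.194, -4.689], 'force': [4.374, 0.103, -1.088], 'grip_width': 0.05, 'qpos': [23.799, 11.429, 0.085, 112.269, -0.534, 55.186, -70.506]}
[-0.05550691 -0.06675511]
```

Request:
{"fn": "servo_tool", "kwargs": {"plan": [[0.9,[0,0,0],[0,0,0]],[0.9,[0,0,0],[0,0,0]],[0.9,[0,0,0],[0,0,0]],[0.9,[0,0,-2],[0,0,0]],[0.9,[0,0,-3],[0,0,0]],[0.9,[0,0,-3],[0,0,0]],[0.9,[0,0,-3],[0,0,0]],[0.9,[0,0,-3],[0,0,0]],[0.9,[0.5,-3,-1],[0,0,0]],[0.9,[0.5,-3,-1],[0,0,0]],[0.9,[0.5,-3,-1],[0,0,0]],[0.9,[0.5,-3,0],[0,0,0]],[0.9,[0.5,-3,0],[0,0,0]],[0.9,[0.5,-3,0],[0,0,0]],[0.9,[0.5,-3,0],[0,0,0]],[0.9,[0,-3,0],[0,0,0]],[0.9,[0,-3,0],[0,0,0]],[0.9,[0,-3,0],[0,0,0]],[0.9,[0,0,0],[0,0,0]]]}}

```text
time_s: 43.22
tool_pos: [0.5221, 0.0741, 0.2308]
tool_rot: [-179.7, -0.0, -5.2]
force: [-0.4, 1.9, -0.0]
grip_width: 0.0787
```

```bash
python3 - <<'E'
from h import *
st(); t=cam('top'); print(fins(t)); s=cam('scene'); w=cam('wrist','w7.png')
a=cv2.resize(t['image'][100:225,80:330],(800,400),interpolation=cv2.INTER_CUBIC)
b=cv2.resize(s['image'][190:250,180:440],(800,185),interpolation=cv2.INTER_CUBIC)
cv2.imwrite('pics/f7.png',np.vstack([a,b]))
E
```

```text
{'time_s': 43.217, 'tool_pos': [0.522, 0.074, 0.231], 'tool_rot': [-179.682, -0.045, -5.214], 'force': [-0.368, 1.877, -0.014], 'grip_width': 0.079, 'qpos': [5.248, 3.884, -16.719, 99.415, 0.847, 76.732, -106.842]}
[([243.9, 183.3], 56, [0.4879, -0.102], [-0.0509, 0.0671]), ([281.9, 186.4], 53, [0.4769, -0.2336], [-0.0508, -0.0649])]
```

View pics/f7.png

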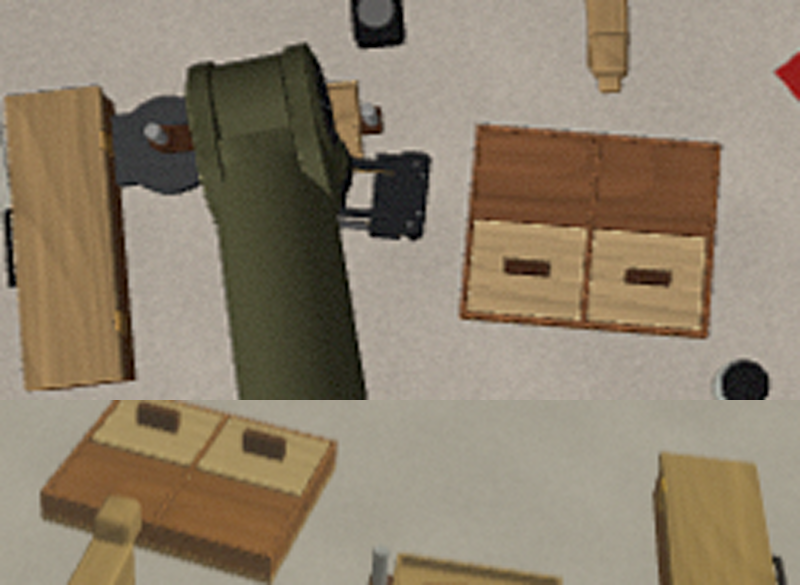

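Top view: both covers home with fins at (527,267) and (648,277); figure, jar and tape in place. The arm hides most of the tray, so check it in the wrist view.

View pics/w7.png

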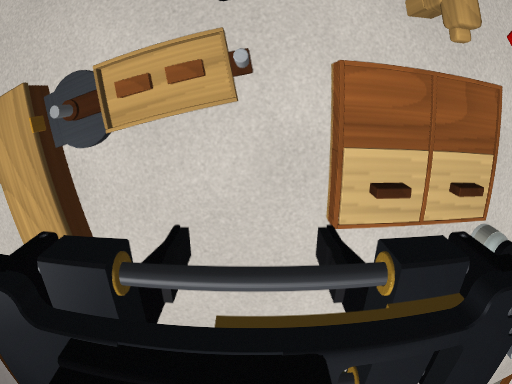

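Request:
{"fn": "servo_tool", "kwargs": {"plan": [[0.9,[0,0,0],[0,0,0]],[0.9,[0,0,0],[0,0,0]],[0.9,[0,0,0],[0,0,0]],[0.9,[0,0,0],[0,0,0]],[0.9,[0,0,0],[0,0,0]],[0.9,[0,0,0],[0,0,0]],[0.9,[0,0,0],[0,0,0]],[0.9,[0,0,0],[0,0,0]],[0.9,[0,0,0],[0,0,0]],[0.9,[0,0,0],[0,0,0]],[0.9,[0,0,0],[0,0,0]],[0.9,[0,0,0],[0,0,0]]]}}

```text
time_s: 44.37
tool_pos: [0.5223, 0.0578, 0.2301]
tool_rot: [179.9, 0.0, -6.4]
force: [0.4, -0.5, 1.4]
grip_width: 0.0784
```

```bash
python3 - <<'E'
from h import *
st(); print(fins(cam('top')))
c=cam('wrist'); hsv=cv2.cvtColor(c['image'],cv2.COLOR_BGR2HSV)
m=((hsv[...,0]<=14)&(hsv[...,1]>150)).astype(np.uint8); n,l,s,ce=cv2.connectedComponentsWithStats(m)
a=np.radians(-84.5); u=-np.array([np.cos(a),np.sin(a)]); v=np.array([-u[1],u[0]]); T=np.array([.650,.168])
for i in range(1,n):
    if s[i,4]>80:
        p=onz(c,*ce[i],.049)[:2]; print(s[i].tolist(),p.round(3),'tray xy',((p-T)@u).round(3),((p-T)@v).round(3))
E
```

```text
{'time_s': 44.367, 'tool_pos': [0.522, 0.058, 0.23], 'tool_rot': [179.897, 0.02, -6.441], 'force': [0.363, -0.518, 1.404], 'grip_width': 0.078, 'qpos': [5.953, 3.761, -15.877, 99.598, 1.152, 76.834, -106.597]}
[([244.0, 183.3], 57, [0.4878, -0.1025], [-0.051, 0.0667]), ([281.9, 186.4], 53, [0.4769, -0.2336], [-0.0508, -0.0649])]
[501, 19, 11, 31, 174] [ 0.706 -0.352] tray xy -0.523 -0.006
[217, 53, 25, 24, 206] [0.646 0.072] tray xy -0.095 0.013
[322, 59, 175, 169, 15593] [ 0.575 -0.137] tray xy -0.297 0.104
[154, 61, 41, 26, 656] [0.651 0.135] tray xy -0.033 0.002
[105, 77, 39, 24, 597] [0.645 0.2  ] tray xy 0.033 0.002
[22, 91, 65, 146, 2377] [0.56  0.334] tray xy 0.174 0.074
[56, 94, 37, 31, 631] [0.634 0.274] tray xy 0.107 0.006
[444, 180, 35, 14, 402] [ 0.473 -0.24 ] tray xy -0.39 0.216
[363, 182, 42, 16, 570] [ 0.483 -0.106] tray xy -0.257 0.192
[500, 372, 12, 12, 82] [-0.172 -0.635] tray xy -0.721 0.895
```

Wrist view: both wedges lie in the tray at (133,84) and (185,71), tray out at the same place, both covers home. Everything checks, so I'm handing in.

```bash
python3 - <<'E'
from h import *
print(env.sign_off()); st()
E
```

```text
the job is handed in; nothing more can be done
None
the job is handed in; nothing more can be done
```

The job is done and handed in; the hand-in gives no verdict, so the final state below is what the cameras showed at about 44 s on the robot's clock.

- **Tray:** I swung it out by the knob until it stopped against about 41 N. It measures about -84.5° in the world frame. That is about 74° (1.3 rad) from where it started partly open, which fits the end stop. I could not read the joint directly.
- **Wedges:** only two were present, in the pockets at y = -99 and y = -35 mm. Both now lie in the tray at about x = ±33 mm, y = 2 mm of the tray floor centre. The two +y pockets were empty.
- **Covers:** both were slid aside and back against the border. The last readings are (-51, +67) mm and (-51, -65) mm in the key box frame, within the 6 mm tolerance.
- **Bystanders:** the jar, tape measure and figure look unmoved, and the gripper was clear of everything.

Two things were not clean. The first descent onto cover0's fin touched its top with about 12 N; I backed off, realigned and gripped it properly. My estimates of the tray angle and hinge differed by 1 to 2°, which was well inside the placing margins.

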